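Set up the needle test jig on a circuit board

TASK

Get the board ready for probing: lay all the loose steel hold-down bars in the pan at the left end of the jig's carriage, then slide the carriage until the round brass pad on the board is right under the needle, and lower the needle gently until it rests on the pad. Then lock it: the clamp knob's thread is not caught, so first turn the knob backwards (anticlockwise from above) until it clicks and the brass pin in its top drops, and only then forwards (clockwise) until it stops; leave everything so, and don't disturb the other things on the bench.

Things in the scene. Friction and masses are not known exactly. Their poses are not given: they have to be found in the camera images.
- jig: needle test jig, fixed to the bench: grey base plate 250 x 420 x 10 mm with a back post and an arm (36 mm wide, top 130 mm above the bench) that reaches forward over the carriage. The origin is on the bench straight below the needle; x points away from the robot to the post, y to the left along the carriage's travel, z up. The base plate spans x -115 to 135, y -95 to 325 mm; the post x 95 to 131 mm
- carriage (a joint): position of the carriage along the jig's y, m: 0 when the brass pad is exactly under the needle, positive with the carriage to the left, travel -0.03 to 0.12; it starts 0.05 to 0.115. Sliding takes about 7 N, it stays where it is left
- handle (a point): centre of the carriage's black square grip post, 16 x 16 mm, 40 mm tall, top 72 mm above the bench, at the carriage's front edge 108 mm in front of the pad; axes as the jig's
- pad (a point): centre of the top of the round brass pad, 10 mm across, inside a pale ring of 15 mm, on the green board; board top 36 mm above the bench; axes as the jig's
- pan (a point): middle of the floor of the shallow pan on the carriage's left end, 32 mm above the bench, 120 mm to the left of the pad; inside 168 mm (jig x) by 112 mm (jig y), rim 8 mm high and 4 mm thick; axes as the jig's
- tip (a point): point of the probe needle (8 mm rod in the arm's end, only moves up and down); axes as the jig's
- cap (a point): centre of the black square cap on top of the needle, 16 x 16 mm, 40 mm tall, 117 mm above the needle's point, sides parallel to the jig's; grip it to push the needle down
- needle (a joint): how far the needle has been lowered, m: 0 to 0.064; its point meets the board at 0.060; starts 0.005 to 0.03. Moving it takes about 3 N, friction holds it where it is left
- lock_grip (a point): centre of the grip bar of the black clamp knob on the arm above the post, 100 mm behind the needle: bar 42 x 12 mm, 24 mm tall, 168 mm above the bench at its centre; x axis along the bar's 42 mm length, z up. The knob turns about the vertical through this point and stays at one height
- lock (a joint): angle of the clamp knob, rad, growing clockwise as seen from above (forwards, tightening). Limits -1.7 and 2.2, the upper one is the tight stop. Starts between -0.35 and 0.15 with the thread not caught; then it jams forwards at about 0.8, and must not be forced there. The thread catches when turned back to about -1.0; turning on back to -1.7 does no harm. Turning takes about 0.05 N m, it stays where it is left
- pin (a joint): drop of the brass pin (6 mm) in the middle of the knob's top, m: about 0 while the thread is not caught (pin 7 mm proud), 0.007 once it has clicked in (pin flush); then it stays down
- bar1_c (a point): steel hold-down bar, 44 x 24 x 24 mm, about 190 g, two thin grooves round it; this point is its centre, its x axis runs along its 44 mm length. Two or three bars are on the bench; an absent one reads None
- bar2_c (a point): steel hold-down bar, 44 x 24 x 24 mm, about 190 g, two thin grooves round it; this point is its centre, its x axis runs along its 44 mm length. Two or three bars are on the bench; an absent one reads None
- bar3_c (a point): steel hold-down bar, 44 x 24 x 24 mm, about 190 g, two thin grooves round it; this point is its centre, its x axis runs along its 44 mm length. Two or three bars are on the bench; an absent one reads None
Things that resemble listed ones, but are neither listed nor needed, are in the scene too. Leave any brown, pink or turquoise look-alike of the part that bears bar1_c alone.

How it is judged:
On the way, in this order (a step that is already met when the one before it is completed fails the run):
1. every bar present lies in the pan, at rest and let go (x of bar1_c in the frame of pan between -0.084 and 0.084 m and y of bar1_c in the frame of pan between -0.056 and 0.056 m and z of bar1_c in the frame of pan between 0.005 and 0.027 m and x of bar2_c in the frame of pan between -0.084 and 0.084 m and y of bar2_c in the frame of pan between -0.056 and 0.056 m and z of bar2_c in the frame of pan between 0.005 and 0.027 m and x of bar3_c in the frame of pan between -0.084 and 0.084 m and y of bar3_c in the frame of pan between -0.056 and 0.056 m and z of bar3_c in the frame of pan between 0.005 and 0.027 m and linear speed of each of bar1, bar2, bar3 below 0.03 m/s and not (contact force between bar1 and the fingers above 0.05 N) and not (contact force between bar2 and the fingers above 0.05 N) and not (contact force between bar3 and the fingers above 0.05 N)), for 0.2 s.
2. the pad is under the needle, the needle still clear of the board (horizontal distance between pad and tip below 0.004 m and z of tip in the frame of pad above 0.006 m), for 0.2 s.
3. the needle touches the pad (horizontal distance between pad and tip below 0.004 m and z of tip in the frame of pad below 0.0015 m), for 0.2 s.
4. the knob has been turned back until the thread clicked and the pin dropped (all of step 3 and value of joint pin above 0.0055 m), for 0.2 s.
5. the knob has been turned forwards to its stop, the needle still on the pad (all of step 4 and value of joint lock above 2 rad), for 0.2 s.
At the end, for the whole second after the job is handed in: every bar present lies in the pan at rest; the needle's point is within 4 mm sideways of the pad's centre and touching it (within 1.5 mm in height); the pin has dropped (over 5.5 mm) and the knob is at its forward stop (over 2.0 rad of 2.2) (all of step 5 and x of bar1_c in the frame of pan between -0.084 and 0.084 m and y of bar1_c in the frame of pan between -0.056 and 0.056 m and z of bar1_c in the frame of pan between 0.005 and 0.027 m and x of bar2_c in the frame of pan between -0.084 and 0.084 m and y of bar2_c in the frame of pan between -0.056 and 0.056 m and z of bar2_c in the frame of pan between 0.005 and 0.027 m and x of bar3_c in the frame of pan between -0.084 and 0.084 m and y of bar3_c in the frame of pan between -0.056 and 0.056 m and z of bar3_c in the frame of pan between 0.005 and 0.027 m and linear speed of each of bar1, bar2, bar3 below 0.03 m/s).
It fails at once if the knob is forced forwards before its thread has caught (value of joint lock above 0.6 rad and value of joint pin below 0.003 m).
It fails at once if the needle is rammed into the board (over 40 N) (contact force between point and boardface above 40 N).
It fails at once if another thing on the bench is moved by more than 4 cm (distance of any of spool, jar, tape, driver, pencup, meter, mouse from where it was at the start of the episode above 0.04 m).
Of bar1, bar2, bar3 only 2 to 3 are there at a start; the rules pass over those that are not, and their reading is None.
At some moment in a run one of bar1, bar2, bar3 may be knocked a few centimetres aside while the robot is not near it.
Once in a run the grip may slacken for a moment while it holds something.
It also fails if it takes over 210 s, if anything falls off the work surface, if the arm or the gripper's body presses on something with over 40 N, if the wrist force passes 120 N, or if a joint passes its speed limit or range.

ROBOT

A 6-joint arm with a two-finger parallel gripper is mounted at the origin on the work surface. World frame = base frame: x ahead of the robot, y to its left, z up, the work surface at z = 0. Lengths are in m, angles in rad, forces in N, time in s.
With the tool pointing down it reaches from about 0.375 to 0.9 m from the base axis. Payload 3.1 kg.
Tool frame: the origin (TCP) lies midway between the tips of the shut fingers; the grasp point (between the pads) lies pinch_z behind it (pinch_z is the distance from the TCP to the grasp point, in m); z points along the fingers, y is the direction in which the jaws open and shut (so a half turn about z gives the same grasp; the last joint's range is limited). The gripper opens to 87 mm and grips with 3 to 60 N. Pads are 19 mm wide; open, the fingers measure 117 mm over their backs; the gripper's body (75 mm by 190 mm) begins 51 mm behind the grasp point.
Start: joints at [1.141, 0.527, 1.433, -0, 1.181, -0.178], TCP at [0.156, 0.605, 0.223] pointing down, gripper open.
Joint ranges: [-3.08, 3.08], [-0.75, 2.2], [0.22, 2.44], [-1.43, 4.57], [0, 2.65], [-2.85, 2.85]. Speed limits (rad/s): [2.79, 2.79, 3.14, 3.14, 3.14, 3.14].

INTERFACE

Orientations are given as a 3x3 rotation matrix whose columns are the frame's x, y, z axes.
In Python, from workcell import get_state, get_image, job_done, pinch_z gives the robot as it stands.
- The arm moves only by the tool apply_moves, never from a script. Its arguments are lists of equal length, an entry for each row: "translation": the shift along the tool's x, y, z in m, a list of three; "angular": the turn, a rotation vector about the tool's x, y, z in degrees, a list of three; "jaw": the opening in per cent of the stroke, from 0 (shut) to 100 (fully open). A call has 1 to 10 rows; each row is the pose to reach, as a shift and turn from the pose commanded when the call began, along the tool's axes at that moment; what a row does not reach only later rows make up. A row lasts 1/10 s, in which the tool goes at most 50 mm and 8.59 degrees, less where a joint would pass 70% of its speed; a pose out of reach is approached as far as the arm can. A call with a gripper value outside its range is refused whole. The fingers move at their own pace and stop on an object; "newtons" is the grip in N (left out, the last holds). Time passes only in rows, so rows that repeat a pose let the fingers close. It gives the time, the measured TCP pose, the force and the opening at its end, in the units of the state.
- get_state(): the state, without advancing time (a new reading comes with each control period).
- get_image(name): name is "side" or "top" or "wrist"; returns a dict with "pixels" (384x512x3 uint8, red, green, blue), "intrinsics" (3x3 intrinsics, pixels), "R" (3x3) and "t" (3): a world point X has camera coordinates R X + t; the wrist camera has in their place "mount" (4x4, takes a point from camera to tool coordinates, whose origin is the TCP and whose axes are the flange's). Camera axes: x right, y down, z forward; pixel columns grow to the right and rows downward; lengths in m; the calibration is good to about 2 mm. The wrist camera is an equidistant fisheye: a pixel r from the principal point sees the ray r / f radians off the axis. A picture is of the moment at which its call begins: read the wrist's pose just before it. There is no depth.
- job_done(): hands the job in, once; it reports no verdict.
The state is a dict: "time_s": time; "qpos": joint angles; "joint_vel": joint speeds; "tau": joint torques, N m; "tool_pos": TCP position; "eef_rot": TCP orientation; "ft_force": force on the tool from outside, world axes, zero at the start; "moment": the same for the moment, N m; "gripper_width": finger opening in m.
Only numpy, scipy, OpenCV 4.12 (cv2) and the standard library are available. Lean on these libraries where they do the work, as an engineer would, in place of code of your own. Each camera call takes 0.05 s, during which the arm holds its last target.

## Working session

There is one attempt and no reset: what is moved stays moved. The work goes in short steps, Python scripts to look and compute and a tool call to move; the robot and the scene stay as the last step left them, time stands still between calls to the robot, and variables do not carry over. Pictures are saved under pics/ and viewed, and the job is handed in when it is done.

Besides the shell and the picture viewer there is one more tool, called after ">>>" by a JSON object that holds its "op" and its "data". apply_moves: Moves the arm, as the interface text tells. Its arguments: {"type":"object","properties":{"translation":{"type":"array"},"angular":{"type":"array"},"jaw":{"type":"array"},"newtons":{"type":"number"}},"required":["translation","angular","jaw"]}

```bash
mkdir -p pics; ls; cat > h.py <<'E'
import numpy as np, cv2
from workcell import get_state, get_image, job_done, pinch_z
def save(name,fn,crop=None,scale=1):
    im=get_image(name); p=im["pixels"][:,:,::-1].copy()
    cv2.imwrite('raw_%s.png'%name,p)
    np.savez('cal_%s.npz'%name,**{k:v for k,v in im.items() if k!='pixels'})
    if crop: u0,v0,u1,v1=crop; p=p[v0:v1,u0:u1]
    if scale!=1: p=cv2.resize(p,None,fx=scale,fy=scale,interpolation=cv2.INTER_CUBIC)
    cv2.imwrite('pics/'+fn,p); return im
def ray(c,u,v):
    K=c['intrinsics'];d=np.linalg.inv(K)@[u,v,1]
    R=c['R'];return -R.T@c['t'],R.T@d
def atz(c,u,v,z):
    o,d=ray(c,u,v); return o+d*(z-o[2])/d[2]
def proj(c,X):
    p=c['intrinsics']@(c['R']@np.asarray(X)+c['t']); return p[:2]/p[2]
E
python3 - <<'E'
from h import *
s=get_state(); print({k:np.round(v,3) for k,v in s.items()}); print(pinch_z)
for n in ['side','top','wrist']:
    im=save(n,n+'0.png',scale=1.5)
    print(n,{k:np.round(v,3).tolist() for k,v in im.items() if k!='pixels'})
E
```

```text
pics
{'time_s': np.float64(0.0), 'qpos': array([ 1.14 ,  0.528,  1.434,  0.   ,  1.181, -0.179]), 'joint_vel': array([ 0.   , -0.   , -0.   ,  0.002, -0.001, -0.001]), 'tau': array([ 1.0000e-03, -4.4005e+01, -1.7659e+01,  6.4000e-02,  5.8000e-02,
       -0.0000e+00]), 'tool_pos': array([0.155, 0.605, 0.222]), 'eef_rot': array([[-0.968,  0.249, -0.001],
       [ 0.249,  0.968, -0.002],
       [ 0.   , -0.002, -1.   ]]), 'ft_force': array([-0.619, -0.354,  0.163]), 'moment': array([-0.021,  0.031, -0.019]), 'gripper_width': np.float64(0.087)}
0.0187
side {'intrinsics': [[381.306, 0.0, 259.396], [0.0, 381.306, 189.336], [0.0, 0.0, 1.0]], 'R': [[0.986, -0.165, 0.001], [-0.109, -0.653, -0.75], [0.124, 0.739, -0.662]], 't': [-0.59, 0.079, 0.986]}
top {'intrinsics': [[347.202, 0.0, 256.539], [0.0, 347.202, 186.545], [0.0, 0.0, 1.0]], 'R': [[0.005, -1.0, -0.001], [-0.992, -0.005, -0.123], [0.123, 0.001, -0.992]], 't': [-0.135, 0.573, 0.792]}
wrist {'intrinsics': [[297.319, 0.0, 260.718], [0.0, 297.319, 184.147], [0.0, 0.0, 1.0]], 'mount': [[-0.0, -0.952, -0.306, 0.083], [1.0, -0.0, 0.0, 0.0], [-0.0, -0.306, 0.952, -0.161], [0.0, 0.0, 0.0, 1.0]]}
```

View pics/top0.png

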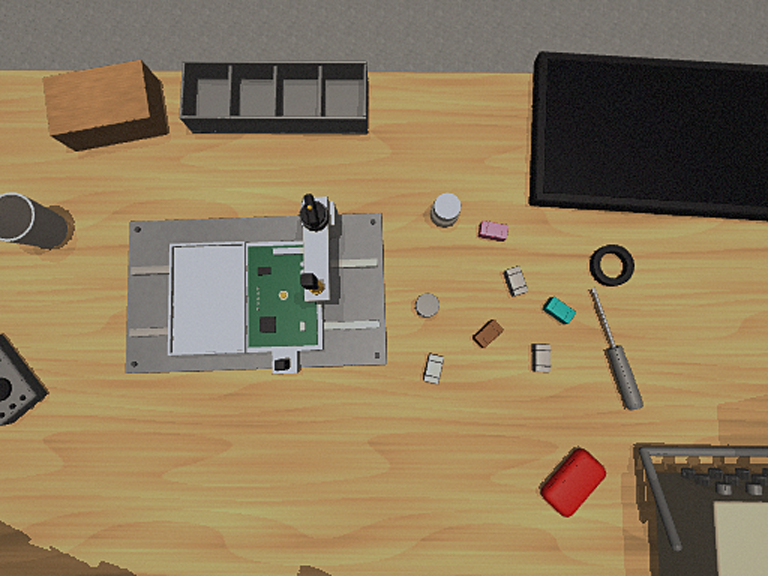

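View pics/side0.png

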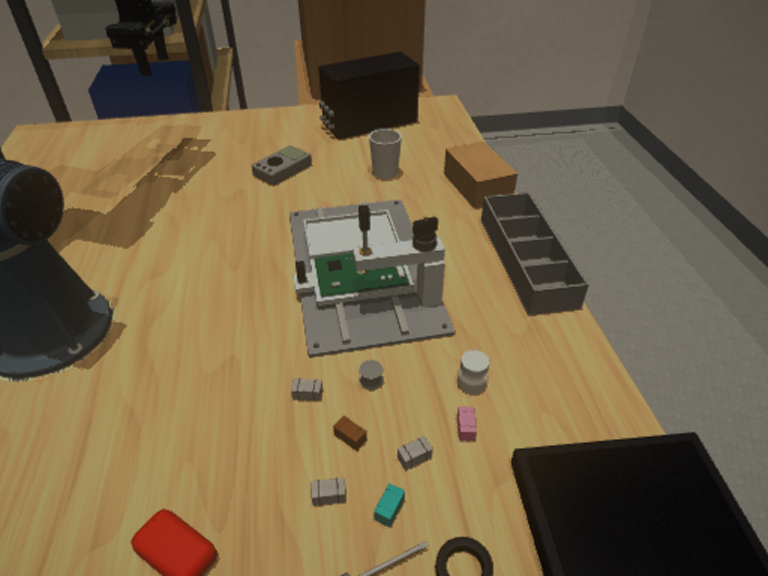

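View pics/wrist0.png

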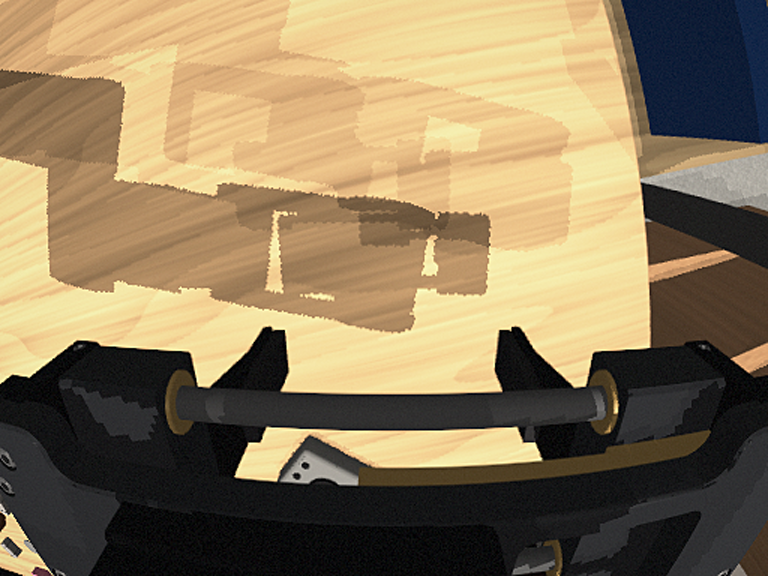

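Top picture (1.5x): grey steel bars at (516,281), (541,357) and (433,368). Look-alikes are pink (493,231), turquoise (560,310) and brown (488,334). There is also a round grey disc at (428,305). The carriage grip is at (284,364), the cap at (310,281), the knob at (313,210) and the pad at (284,296). I'll zoom in.

```bash
python3 - <<'E'
import cv2
p=cv2.imread('raw_top.png')
cv2.imwrite('pics/c1.png',cv2.resize(p[140:265,270:400],None,fx=6,fy=4.8*1.25 if 0 else 4.8,interpolation=cv2.INTER_CUBIC)[:600,:800])
cv2.imwrite('pics/c1.png',cv2.resize(p[170:260,275:385],None,fx=6,fy=6,interpolation=cv2.INTER_CUBIC))
cv2.imwrite('pics/c2.png',cv2.resize(p[125:255,80:260],None,fx=4,fy=4,interpolation=cv2.INTER_CUBIC))
E
```

```text
(no output)
```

View pics/c1.png

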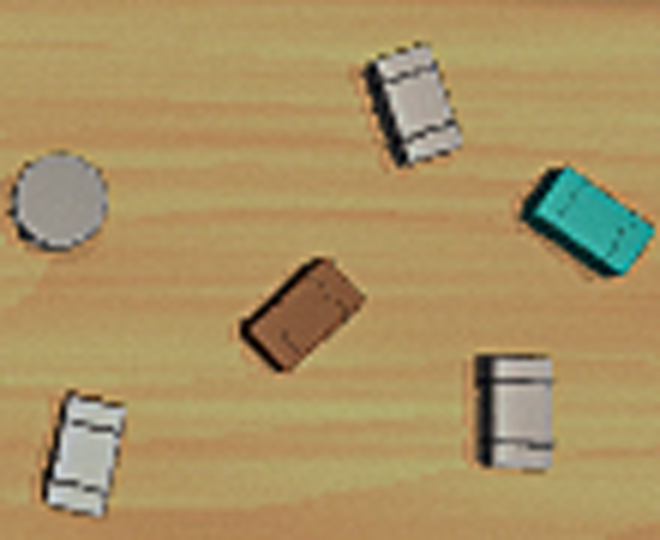

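View pics/c2.png

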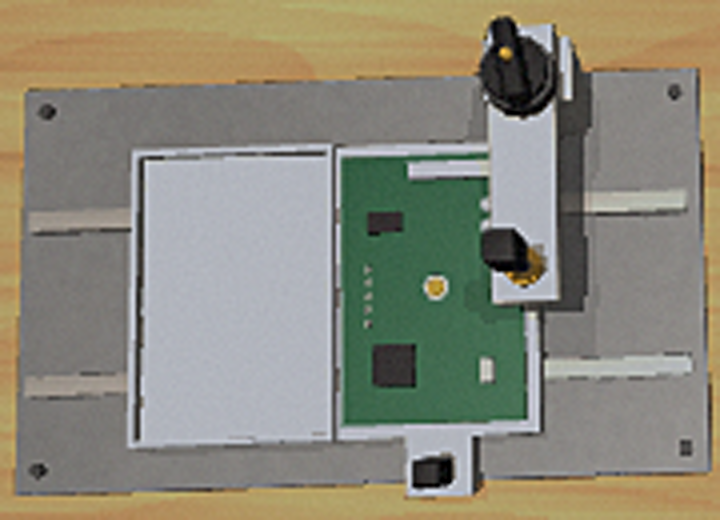

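```bash
python3 - <<'E'
from h import *
c=dict(np.load('cal_top.npz'))
print('cam',ray(c,0,0)[0])
for n,cs in dict(A=[(375,65),(428,47),(462,145),(407,163)],B=[(492,355),(552,355),(552,468),(492,468)],C=[(68,395),(126,404),(104,515),(48,503)]).items():
    P=np.array([atz(c,275+u/6,170+v/6,.024) for u,v in cs])[:,:2]
    L=(P[2]+P[3]-P[0]-P[1])/2; W=(P[1]+P[2]-P[0]-P[3])/2
    print(n,P.mean(0).round(4),'L',np.linalg.norm(L).round(4),'W',np.linalg.norm(W).round(4),'yawL',np.degrees(np.arctan2(L[1],L[0])).round(1))
f=lambda u,v,z:atz(c,80+u/4,125+v/4,z)[:2]
B=np.array([f(28,92,.01),f(698,68,.01),f(710,472,.01),f(15,495,.01)]);print(B.round(4))
print([np.linalg.norm(B[i]-B[(i+1)%4]).round(4) for i in range(4)])
# fit: jig coords corners back-left (135,325), back-right (135,-95), front-right(-115,-95), front-left(-115,325)
J=np.array([[.135,.325],[.135,-.095],[-.115,-.095],[-.115,.325]])
Jc=J-J.mean(0);Bc=B-B.mean(0);th=np.arctan2((Jc[:,0]*Bc[:,1]-Jc[:,1]*Bc[:,0]).sum(),(Jc*Bc).sum())
R=np.array([[np.cos(th),-np.sin(th)],[np.sin(th),np.cos(th)]]);o=B.mean(0)-R@J.mean(0)
print('jig yaw',np.degrees(th),'o',o,'res',(B-J@R.T-o).round(4).tolist())
for n,u,v,z in [('pad',435,288,.036),('knob bar',507,50,.18),('cap?',505,235,.17),('handle',433,468,.072),('panC',235,297,.032)]:
    p=f(u,v,z);print(n,p.round(4),'jig',(R.T@(p-o)).round(4))
E
```

```text
cam [ 0.47236443 -0.13326864  0.85674541]
A [ 0.5742 -0.3451] L 0.0415 W 0.0231 yawL -162.8
B [ 0.4524 -0.3831] L 0.0442 W 0.0237 yawL 178.2
C [ 0.4347 -0.2108] L 0.0435 W 0.0228 yawL 168.7
[[ 0.6716  0.2909]
 [ 0.6891 -0.1265]
 [ 0.44   -0.1353]
 [ 0.4241  0.2825]]
[np.float64(0.4177), np.float64(0.2492), np.float64(0.4181), np.float64(0.2476)]
jig yaw 2.2127117232194955 o [ 0.5506466  -0.03740781] res [[-0.0014, -0.0017], [-0.0001, 0.0006], [0.0006, 0.0015], [0.0009, -0.0004]]
pad [0.548  0.0285] jig [-0.0001  0.066 ]
knob bar [ 0.6543 -0.0323] jig [0.1038 0.0011]
cap? [ 0.5624 -0.032 ] jig [0.0119 0.0049]
handle [0.4438 0.0196] jig [-0.1046  0.0611]
panC [0.5423 0.1483] jig [-0.0012  0.1859]
```

```bash
cat >> h.py <<'E'
from scipy.spatial.transform import Rotation as Ro
def tgtR(jawdeg):
    a=np.radians(jawdeg); y=np.array([np.cos(a),np.sin(a),0]); z=np.array([0,0,-1.]); return np.array([np.cross(y,z),y,z]).T
def plan(pos,jawdeg=None,s=None):
    s=s or get_state(); R=s['eef_rot']; p=s['tool_pos']
    T=tgtR(jawdeg) if jawdeg is not None else R
    sh=R.T@(np.asarray(pos)-p); rv=np.degrees(Ro.from_matrix(R.T@T).as_rotvec())
    print('shift',sh.round(4).tolist(),'rotvec',rv.round(2).tolist(),'rows>=',max(np.linalg.norm(sh)/.05,np.linalg.norm(rv)/8.59).round(1))
    return sh,rv
E
python3 - <<'E'
from h import *
plan([.42,.1,.30],78.7)
plan([.435,-.211,.15],78.7)
E
```

```text
shift [-0.3819, -0.4231, -0.0776] rotvec [-0.09, -0.02, -3.13] rows>= 11.5
shift [-0.474, -0.7203, 0.0728] rotvec [-0.09, -0.02, -3.13] rows>= 17.3
```

>>> {"op": "apply_moves", "data": {"translation": [[0,0,-0.05],[-0.04,-0.04,-0.078],[-0.382,-0.423,-0.078],[-0.382,-0.423,-0.078],[-0.382,-0.423,-0.078],[-0.382,-0.423,-0.078],[-0.382,-0.423,-0.078],[-0.382,-0.423,-0.078],[-0.382,-0.423,-0.078],[-0.382,-0.423,-0.078]], "angular": [[0,0,0],[0,0,0],[-0.1,0,-3.1],[-0.1,0,-3.1],[-0.1,0,-3.1],[-0.1,0,-3.1],[-0.1,0,-3.1],[-0.1,0,-3.1],[-0.1,0,-3.1],[-0.1,0,-3.1]], "jaw": [60,60,60,60,60,60,60,60,60,60]}}

```text
time_s: 1.15
tool_pos: [0.3629, 0.2098, 0.2992]
eef_rot: [[-0.981, 0.196, 0.001], [0.196, 0.981, 0.002], [-0.0, 0.002, -1.0]]
ft_force: [-0.2, 0.8, 0.0]
gripper_width: 0.0519
```

```bash
python3 - <<'E'
from h import *
s=get_state();print(s['tool_pos'],s['ft_force'],s['time_s'])
plan([.435,-.211,.30],78.7)
plan([.435,-.211,.16],78.7)
E
```

```text
[0.36292081 0.20977467 0.2992266 ] [-0.15929484  0.79874747  0.00510766] 1.15
shift [-0.1532, -0.3985, -0.0015] rotvec [0.11, 0.02, -0.01] rows>= 8.5
shift [-0.1532, -0.3987, 0.1385] rotvec [0.11, 0.02, -0.01] rows>= 9.0
```

>>> {"op": "apply_moves", "data": {"translation": [[-0.153,-0.399,0],[-0.153,-0.399,0],[-0.153,-0.399,0],[-0.153,-0.399,0],[-0.153,-0.399,0],[-0.153,-0.399,0],[-0.153,-0.399,0.138],[-0.153,-0.399,0.138],[-0.153,-0.399,0.138],[-0.153,-0.399,0.138]], "angular": [[0,0,0],[0,0,0],[0,0,0],[0,0,0],[0,0,0],[0,0,0],[0,0,0],[0,0,0],[0,0,0],[0,0,0]], "jaw": [60,60,60,60,60,60,60,60,60,60]}}

```text
time_s: 2.15
tool_pos: [0.4339, -0.2112, 0.1584]
eef_rot: [[-0.98, 0.198, -0.001], [0.198, 0.98, 0.002], [0.001, 0.002, -1.0]]
ft_force: [-0.0, 0.4, 0.5]
gripper_width: 0.0525
```

```bash
python3 - <<'E'
from h import *
s=get_state();print(s['tool_pos'],s['ft_force'],s['time_s'])
save('wrist','w1.png',scale=1.5)
plan([.435,-.211,.16],78.7)
E
```

```text
[ 0.43390765 -0.21117227  0.15840419] [-0.01970373  0.38192532  0.48875983] 2.15
shift [-0.0006, 0.003, -0.0049] rotvec [0.12, -0.22, -0.19] rows>= 0.1
```

View pics/w1.png

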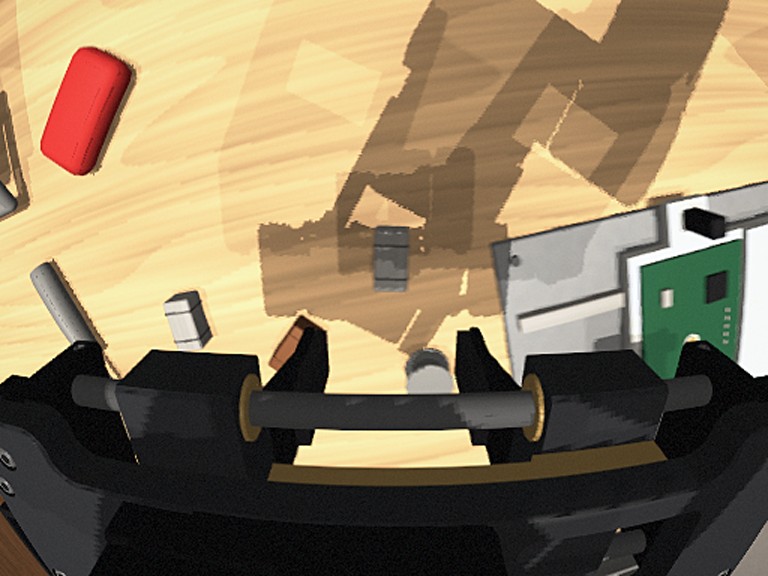

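```bash
cat >> h.py <<'E'
def watz(c,s,u,v,z):
    K=c['intrinsics'];dx,dy=u-K[0,2],v-K[1,2];r=np.hypot(dx,dy);th=r/K[0,0]
    d=np.array([dx/r*np.sin(th),dy/r*np.sin(th),np.cos(th)]) if r>0 else np.array([0,0,1.])
    M=c['mount'];R=s['eef_rot'];o=s['tool_pos']+R@M[:3,3];d=R@(M[:3,:3]@d)
    return o+d*(z-o[2])/d[2]
def wproj(c,s,X):
    M=c['mount'];R=s['eef_rot'];p=R.T@(np.asarray(X)-s['tool_pos']);p=M[:3,:3].T@(p-M[:3,3])
    th=np.arctan2(np.hypot(p[0],p[1]),p[2]);a=np.arctan2(p[1],p[0]);K=c['intrinsics']
    return np.array([K[0,2]+K[0,0]*th*np.cos(a),K[1,2]+K[0,0]*th*np.sin(a)])
E
python3 - <<'E'
from h import *
s=get_state();im=save('wrist','w2.png',crop=(220,130,320,210),scale=7)
print(s['tool_pos'],get_state()['tool_pos'])
np.savez('ws.npz',**{k:s[k] for k in('tool_pos','eef_rot')})
print(wproj(im,s,s['tool_pos']))
E
```

```text
[ 0.43383251 -0.21383239  0.15506086] [ 0.43334031 -0.21143227  0.15697204]
[260.683526   233.24196179]
```

View pics/w2.png

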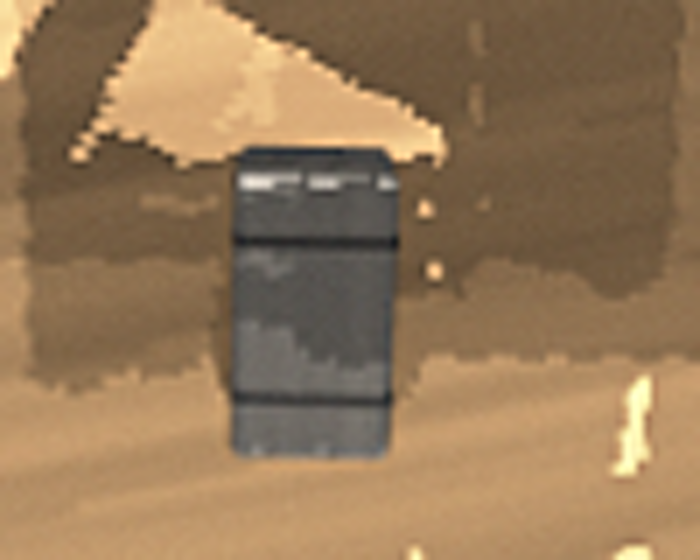

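```bash
python3 - <<'E'
from h import *
s=dict(np.load('ws.npz'));c=dict(np.load('cal_wrist.npz'))
f=lambda u,v:watz(c,s,220+u/7,130+v/7,.024)[:2]
P=np.array([f(233,178),f(397,178),f(388,457),f(232,457)])
L=(P[2]+P[3]-P[0]-P[1])/2; W=(P[1]+P[2]-P[0]-P[3])/2
print(P.mean(0),np.linalg.norm(L),np.linalg.norm(W),np.degrees(np.arctan2(L[1],L[0])),f(313,321))
E
```

```text
[ 0.43586843 -0.2098002 ] 0.04254638481658247 0.023452977812192254 -12.271744182210636 [ 0.43601059 -0.20975988]
```

Bar C reads (0.436,-0.210) from the wrist and (0.435,-0.211) from the top camera, so they agree. The size also fits. Next I'll grasp it.

```bash
python3 - <<'E'
from h import *
s=get_state();print(s['tool_pos'])
plan([.4355,-.210,.005],78)
E
```

```text
[ 0.43334031 -0.21143227  0.15697204]
shift [-0.0026, 0.0012, 0.152] rotvec [0.22, -0.29, 0.46] rows>= 3.0
```

>>> {"op": "apply_moves", "data": {"translation": [[-0.002,0.001,0.05],[-0.002,0.001,0.1],[-0.002,0.001,0.13],[-0.002,0.001,0.148],[-0.002,0.001,0.15],[-0.002,0.001,0.15],[-0.002,0.001,0.15],[-0.002,0.001,0.15]], "angular": [[0,0,0.5],[0,0,0.5],[0,0,0.5],[0,0,0.5],[0,0,0.5],[0,0,0.5],[0,0,0.5],[0,0,0.5]], "jaw": [60,60,60,60,60,60,60,60]}}

```text
time_s: 3.05
tool_pos: [0.4374, -0.209, 0.012]
eef_rot: [[-0.979, 0.205, 0.003], [0.205, 0.979, -0.0], [-0.003, 0.0, -1.0]]
ft_force: [-0.1, 0.1, 0.1]
gripper_width: 0.0523
```

>>> {"op": "apply_moves", "data": {"translation": [[0.001,0,0.006],[0.001,0,0.006],[0.001,0,0.006],[0.001,0,0.006],[0.001,0,0.006],[0.001,0,0.006],[0.001,0,0.006]], "angular": [[0,0,0],[0,0,0],[0,0,0],[0,0,0],[0,0,0],[0,0,0],[0,0,0]], "jaw": [60,60,0,0,0,0,0], "newtons": 35}}

```text
time_s: 3.75
tool_pos: [0.4357, -0.2086, 0.0045]
eef_rot: [[-0.979, 0.205, 0.001], [0.205, 0.979, 0.001], [-0.0, 0.002, -1.0]]
ft_force: [-0.2, -0.5, 0.4]
gripper_width: 0.0237
```

>>> {"op": "apply_moves", "data": {"translation": [[0,0,-0.05],[0,0,-0.1],[0,0,-0.14],[0,0,-0.14]], "angular": [[0,0,0],[0,0,0],[0,0,0],[0,0,0]], "jaw": [0,0,0,0]}}

```text
time_s: 4.15
tool_pos: [0.4383, -0.2106, 0.1489]
eef_rot: [[-0.979, 0.205, 0.009], [0.205, 0.979, -0.005], [-0.01, -0.003, -1.0]]
ft_force: [1.4, -0.2, -1.8]
gripper_width: 0.0237
```

```bash
python3 - <<'E'
from h import *
s=get_state();print(s['tool_pos'],s['gripper_width'])
plan([.4914,.1465,.145],92.2)
E
```

```text
[ 0.4382526  -0.21062053  0.14890454] 0.023669103915041255
shift [0.0211, 0.3604, 0.0026] rotvec [-0.25, 0.53, -14.01] rows>= 7.2
```

>>> {"op": "apply_moves", "data": {"translation": [[0.02,0.045,0],[0.02,0.09,0],[0.02,0.135,0],[0.02,0.18,0],[0.02,0.225,0],[0.02,0.27,0],[0.02,0.315,0],[0.021,0.36,0],[0.021,0.36,0],[0.021,0.36,0]], "angular": [[0,0,-2],[0,0,-4],[0,0,-6],[0,0,-8],[0,0,-10],[0,0,-12],[0,0,-14],[0,0,-14],[0,0,-14],[0,0,-14]], "jaw": [0,0,0,0,0,0,0,0,0,0]}}

```text
time_s: 5.15
tool_pos: [0.4873, 0.1489, 0.1437]
eef_rot: [[-0.999, -0.041, -0.003], [-0.041, 0.999, 0.001], [0.003, 0.001, -1.0]]
ft_force: [0.1, -0.6, -1.3]
gripper_width: 0.0235
```

```bash
python3 - <<'E'
from h import *
s=get_state();print(s['tool_pos'],s['gripper_width'])
plan([.4914,.1465,.038],92.2)
save('top','t1.png',scale=1.5)
E
```

```text
[0.48730258 0.1489063  0.14369364] 0.023510656980008905
shift [-0.0043, -0.0027, 0.1057] rotvec [0.07, -0.15, 0.15] rows>= 2.1
```

View pics/t1.png

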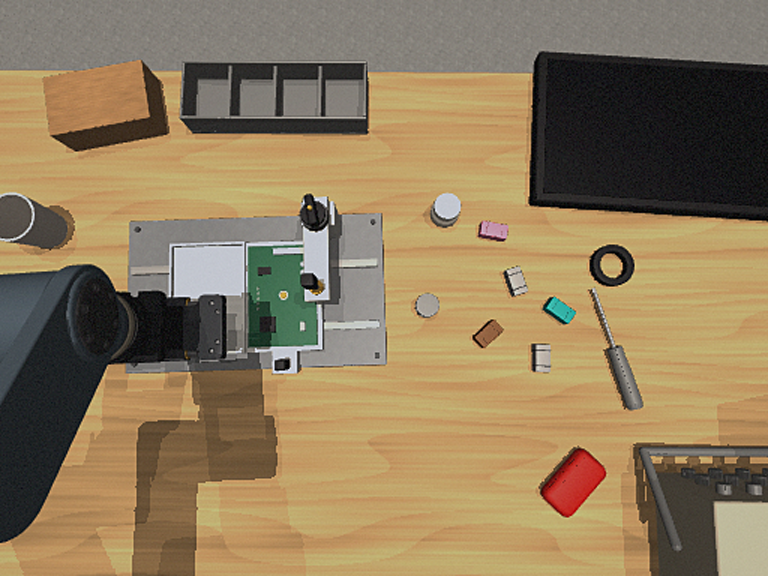

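The carried bar is over the pan, and the other bars haven't moved (515,281 and 541,357).

>>> {"op": "apply_moves", "data": {"translation": [[-0.004,-0.003,0.04],[-0.004,-0.003,0.075],[-0.004,-0.003,0.095],[-0.004,-0.003,0.1],[-0.004,-0.003,0.1]], "angular": [[0,0,0],[0,0,0],[0,0,0],[0,0,0],[0,0,0]], "jaw": [0,0,0,0,0]}}

```text
time_s: 5.7
tool_pos: [0.4921, 0.144, 0.0443]
eef_rot: [[-0.999, -0.036, -0.002], [-0.036, 0.999, 0.001], [0.002, 0.001, -1.0]]
ft_force: [-0.0, 0.3, -1.3]
gripper_width: 0.0238
```

>>> {"op": "apply_moves", "data": {"translation": [[0,0.002,0.003],[0,0.002,0.006],[0,0.002,0.006],[0,0.002,0.006],[0,0.002,0.006],[0,0.002,0.006]], "angular": [[0,0,0],[0,0,0],[0,0,0],[0,0,0],[0,0,0],[0,0,0]], "jaw": [0,0,0,55,55,55]}}

```text
time_s: 6.3
tool_pos: [0.4931, 0.1475, 0.0395]
eef_rot: [[-0.999, -0.038, 0.001], [-0.038, 0.999, 0.002], [-0.001, 0.002, -1.0]]
ft_force: [-0.2, -0.8, -0.0]
gripper_width: 0.0401
```

Now lift and go to bar B (0.4524,-0.3831), jaw 88.

>>> {"op": "apply_moves", "data": {"translation": [[0,0,-0.05],[0,0,-0.1],[0,0,-0.12],[0,0,-0.12]], "angular": [[0,0,0],[0,0,0],[0,0,0],[0,0,0]], "jaw": [55,55,55,55]}}

```text
time_s: 6.7
tool_pos: [0.4952, 0.1475, 0.1626]
eef_rot: [[-0.999, -0.038, 0.009], [-0.038, 0.999, 0.002], [-0.009, 0.002, -1.0]]
ft_force: [0.0, -0.3, -0.4]
gripper_width: 0.0479
```

```bash
python3 - <<'E'
from h import *
s=get_state();print(s['tool_pos'],s['gripper_width'])
plan([.452,-.383,.155],88.2)
E
```

```text
[0.49523473 0.14751334 0.16259571] 0.04794057771792304
shift [0.0635, -0.5285, 0.006] rotvec [0.13, 0.49, 3.99] rows>= 10.6
```

>>> {"op": "apply_moves", "data": {"translation": [[0.03,-0.045,0],[0.05,-0.09,0],[0.06,-0.135,0],[0.063,-0.18,0],[0.063,-0.23,0],[0.063,-0.28,0],[0.063,-0.33,0],[0.063,-0.38,0],[0.063,-0.43,0],[0.063,-0.48,0]], "angular": [[0,0,0],[0,0,0],[0,0,1],[0,0,2],[0,0,3],[0,0,4],[0,0,4],[0,0,4],[0,0,4],[0,0,4]], "jaw": [60,60,60,60,60,60,60,60,60,60]}}

```text
time_s: 7.7
tool_pos: [0.447, -0.3363, 0.1569]
eef_rot: [[-0.999, 0.033, -0.001], [0.033, 0.999, 0.004], [0.001, 0.004, -1.0]]
ft_force: [-0.0, -0.9, 0.6]
gripper_width: 0.0524
```

>>> {"op": "apply_moves", "data": {"translation": [[0,-0.048,0],[0,-0.048,0],[0,-0.048,0],[0,-0.048,0]], "angular": [[0,0,0],[0,0,0],[0,0,0],[0,0,0]], "jaw": [60,60,60,60]}}

```text
time_s: 8.1
tool_pos: [0.4456, -0.3808, 0.157]
eef_rot: [[-1.0, 0.032, -0.002], [0.032, 0.999, 0.005], [0.002, 0.005, -1.0]]
ft_force: [-0.8, 0.5, -1.1]
gripper_width: 0.0521
```

```bash
python3 - <<'E'
from h import *
s=get_state();print(s['tool_pos'],s['gripper_width'])
plan([.4524,-.3831,.005],88.2)
im=save('wrist','w3.png',scale=1.5)
s=get_state();np.savez('ws.npz',**{k:s[k] for k in('tool_pos','eef_rot')})
save('top','t2.png',scale=1.5)
p=cv2.imread('raw_top.png');cv2.imwrite('pics/t2a.png',cv2.resize(p[120:250,80:280],None,fx=4,fy=4))
E
```

```text
[ 0.4455938  -0.38083593  0.15696638] 0.052104185220652875
shift [-0.0072, -0.0028, 0.1519] rotvec [0.28, -0.11, -0.01] rows>= 3.0
```

View pics/w3.png

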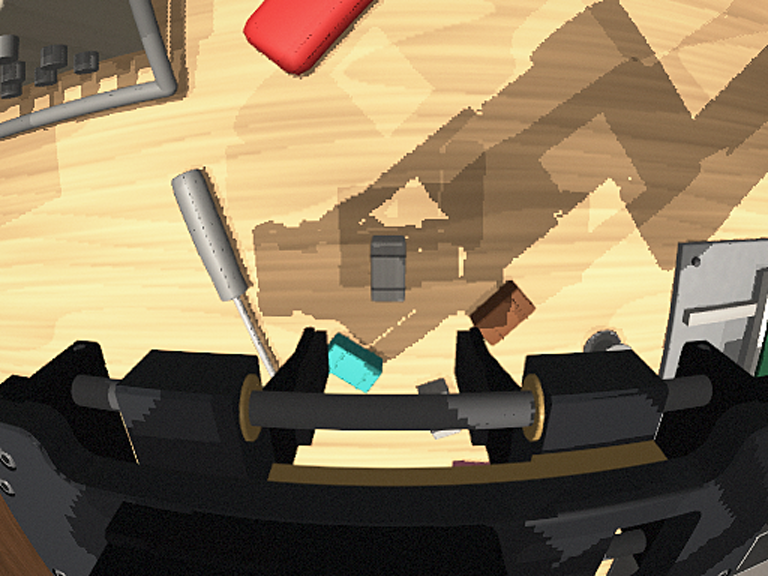

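View pics/t2a.png

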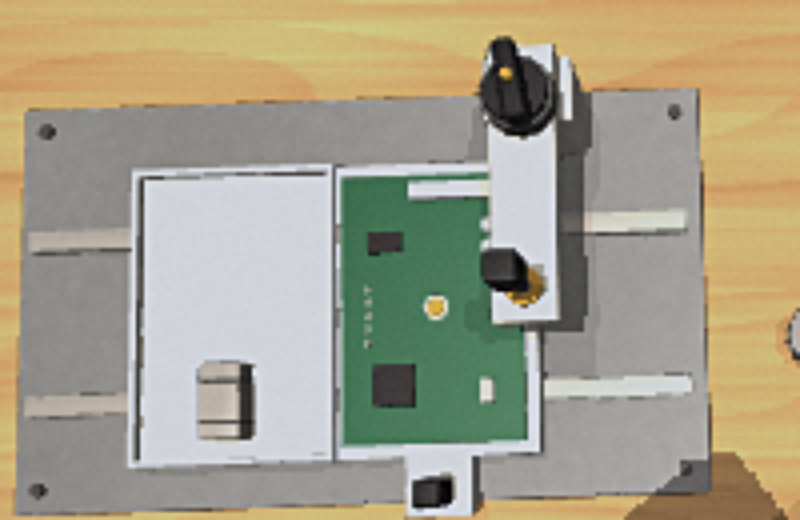

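Bar C lies in the pan (crop 225,400). Bar B is directly ahead at wrist (388,268). I'll check its position and descend.

```bash
python3 - <<'E'
from h import *
s=dict(np.load('ws.npz'));c=dict(np.load('cal_wrist.npz'))
for u,v in[(372,245),(405,245),(405,300),(372,300),(388,271)]: print(watz(c,s,u/1.5,v/1.5,.024)[:2].round(4))
plan([.4524,-.3831,.005],88.2)
E
```

```text
[ 0.4345 -0.3929]
[ 0.4352 -0.3704]
[ 0.4751 -0.3713]
[ 0.4744 -0.3946]
[ 0.4533 -0.3826]
shift [-0.0065, -0.0028, 0.1526] rotvec [0.21, -0.06, 0.06] rows>= 3.1
```

>>> {"op": "apply_moves", "data": {"translation": [[-0.006,-0.002,0.05],[-0.007,-0.002,0.1],[-0.007,-0.002,0.13],[-0.007,-0.002,0.148],[-0.007,-0.002,0.15],[-0.007,-0.002,0.15]], "angular": [[0,0,0],[0,0,0],[0,0,0],[0,0,0],[0,0,0],[0,0,0]], "jaw": [60,60,60,60,60,60]}}

```text
time_s: 8.8
tool_pos: [0.4537, -0.3838, 0.0082]
eef_rot: [[-1.0, 0.031, -0.0], [0.031, 1.0, 0.002], [0.0, 0.002, -1.0]]
ft_force: [0.8, 0.4, 0.3]
gripper_width: 0.0521
```

>>> {"op": "apply_moves", "data": {"translation": [[0,0,0.002],[0,0,0.002],[0,0,0.002],[0,0,0.002],[0,0,0.002],[0,0,0.002]], "angular": [[0,0,0],[0,0,0],[0,0,0],[0,0,0],[0,0,0],[0,0,0]], "jaw": [60,0,0,0,0,0]}}

```text
time_s: 9.4
tool_pos: [0.4534, -0.3845, 0.0065]
eef_rot: [[-0.999, 0.032, 0.0], [0.032, 0.999, 0.002], [-0.0, 0.002, -1.0]]
ft_force: [-0.8, 0.4, 3.2]
gripper_width: 0.0232
```

>>> {"op": "apply_moves", "data": {"translation": [[0,0,-0.05],[0,0,-0.1],[0,0,-0.145],[0,0,-0.145]], "angular": [[0,0,0],[0,0,0],[0,0,0],[0,0,0]], "jaw": [0,0,0,0]}}

```text
time_s: 9.8
tool_pos: [0.4564, -0.3887, 0.1576]
eef_rot: [[-0.999, 0.032, 0.009], [0.032, 0.999, -0.009], [-0.009, -0.009, -1.0]]
ft_force: [0.2, -0.6, -1.6]
gripper_width: 0.0236
```

```bash
python3 - <<'E'
from h import *
s=get_state();print(s['tool_pos'],s['gripper_width'])
plan([.465,.1484,.145],92.2)
plan([.5434,.1484,.145],92.2)
E
```

```text
[ 0.45642738 -0.38872147  0.15759935] 0.02358933113239465
shift [0.0085, 0.5372, 0.0077] rotvec [-0.54, 0.52, -4.01] rows>= 10.7
shift [-0.0699, 0.5397, 0.0084] rotvec [-0.54, 0.52, -4.01] rows>= 10.9
```

>>> {"op": "apply_moves", "data": {"translation": [[0,0.045,0],[0,0.09,0],[0.005,0.14,0],[0.01,0.19,0],[0.01,0.24,0],[0.01,0.29,0],[0.01,0.34,0],[0.01,0.39,0],[0.01,0.43,0],[0.01,0.47,0]], "angular": [[0,0,0],[0,0,0],[0,0,-1],[0,0,-2],[0,0,-3],[0,0,-4],[0,0,-4],[0,0,-4],[0,0,-4],[0,0,-4]], "jaw": [0,0,0,0,0,0,0,0,0,0]}}

```text
time_s: 10.8
tool_pos: [0.4573, 0.087, 0.1512]
eef_rot: [[-0.999, -0.039, -0.001], [-0.039, 0.999, 0.002], [0.001, 0.002, -1.0]]
ft_force: [0.1, 0.6, -1.2]
gripper_width: 0.0238
```

```bash
python3 - <<'E'
from h import *
s=get_state();print(s['tool_pos'],s['gripper_width'])
plan([.5434,.1484,.145],92.2)
E
```

```text
[0.45731395 0.0869696  0.1511577 ] 0.02382227871009391
shift [-0.0884, 0.0581, 0.0061] rotvec [0.1, -0.07, 0.01] rows>= 2.1
```

>>> {"op": "apply_moves", "data": {"translation": [[-0.02,0.04,0],[-0.055,0.058,0],[-0.088,0.058,0],[-0.088,0.058,0.03],[-0.088,0.058,0.065],[-0.088,0.058,0.095],[-0.088,0.058,0.105],[-0.088,0.058,0.105]], "angular": [[0,0,0],[0,0,0],[0,0,0],[0,0,0],[0,0,0],[0,0,0],[0,0,0],[0,0,0]], "jaw": [0,0,0,0,0,0,0,0]}}

```text
time_s: 11.6
tool_pos: [0.5424, 0.1463, 0.0451]
eef_rot: [[-0.999, -0.038, -0.005], [-0.038, 0.999, 0.001], [0.005, 0.002, -1.0]]
ft_force: [0.0, -0.4, -1.1]
gripper_width: 0.0239
```

>>> {"op": "apply_moves", "data": {"translation": [[0,0.002,0.003],[0,0.002,0.005],[0,0.002,0.005],[0,0.002,0.005],[0,0.002,0.005],[0,0.002,0.005],[0,0.002,0.005]], "angular": [[0,0,0],[0,0,0],[0,0,0],[0,0,0],[0,0,0],[0,0,0],[0,0,0]], "jaw": [0,0,0,55,55,55,55]}}

```text
time_s: 12.3
tool_pos: [0.5443, 0.1485, 0.0425]
eef_rot: [[-0.999, -0.038, 0.001], [-0.038, 0.999, 0.002], [-0.001, 0.002, -1.0]]
ft_force: [0.9, -0.1, 0.2]
gripper_width: 0.0447
```

>>> {"op": "apply_moves", "data": {"translation": [[0,0,-0.05],[0,0,-0.1],[0,0,-0.12],[0.04,-0.02,-0.12],[0.08,-0.05,-0.12],[0.08,-0.1,-0.12],[0.08,-0.15,-0.12],[0.08,-0.2,-0.12],[0.08,-0.25,-0.12]], "angular": [[0,0,0],[0,0,0],[0,0,0],[0,0,0],[0,0,0],[0,0,0],[0,0,0],[0,0,0],[0,0,0]], "jaw": [55,55,55,55,55,55,55,55,55]}}

```text
time_s: 13.2
tool_pos: [0.4734, -0.1064, 0.162]
eef_rot: [[-0.999, -0.038, 0.001], [-0.038, 0.999, 0.002], [-0.001, 0.001, -1.0]]
ft_force: [0.0, 0.2, -0.5]
gripper_width: 0.0483
```

```bash
python3 - <<'E'
from h import *
s=get_state();print(s['tool_pos'],s['gripper_width'])
save('top','t3.png',scale=1.5)
plan([.574,-.345,.155],107.2)
E
```

```text
[ 0.47336005 -0.10640574  0.16199618] 0.04830799203048712
shift [-0.09, -0.2332, 0.0092] rotvec [-0.38, 0.26, -15.25] rows>= 5.0
```

View pics/t3.png

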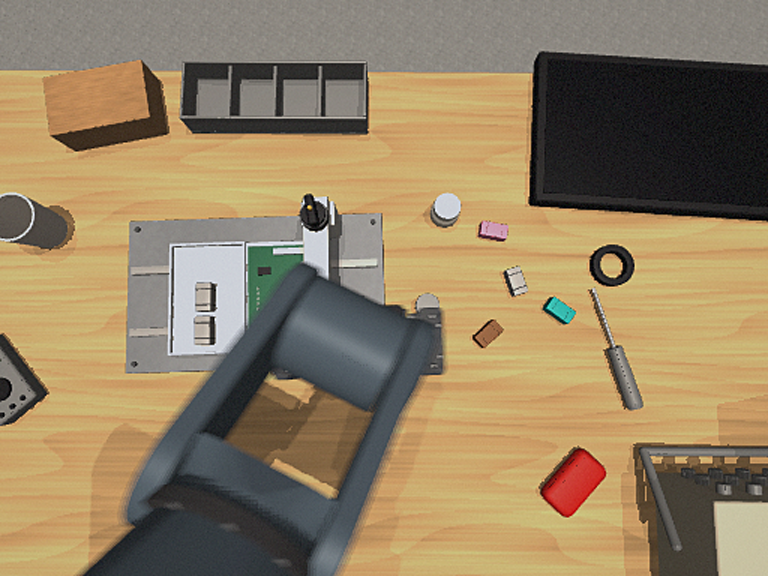

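Two bars are in the pan, and bar A is still at (515,281).

>>> {"op": "apply_moves", "data": {"translation": [[-0.01,-0.045,0],[-0.03,-0.09,0],[-0.05,-0.13,0],[-0.07,-0.17,0],[-0.09,-0.21,0],[-0.09,-0.233,0],[-0.09,-0.233,0],[-0.09,-0.233,0]], "angular": [[0,0,-3],[0,0,-6],[0,0,-9],[0,0,-12],[0,0,-15],[0,0,-15.2],[0,0,-15.2],[0,0,-15.2]], "jaw": [60,60,60,60,60,60,60,60]}}

```text
time_s: 14.05
tool_pos: [0.5717, -0.3333, 0.1607]
eef_rot: [[-0.955, -0.298, -0.001], [-0.298, 0.955, 0.004], [-0.0, 0.004, -1.0]]
ft_force: [0.1, -0.0, -0.5]
gripper_width: 0.0522
```

```bash
python3 - <<'E'
from h import *
s=get_state();print(s['tool_pos'],s['gripper_width'])
im=save('wrist','w4.png',crop=(200,130,340,240),scale=5)
np.savez('ws.npz',**{k:s[k] for k in('tool_pos','eef_rot')})
plan([.5742,-.345,.005],107.2)
E
```

```text
[ 0.57166842 -0.33327738  0.16070726] 0.052171059652444986
shift [0.0013, -0.0134, 0.1558] rotvec [0.22, -0.0, 0.17] rows>= 3.1
```

View pics/w4.png

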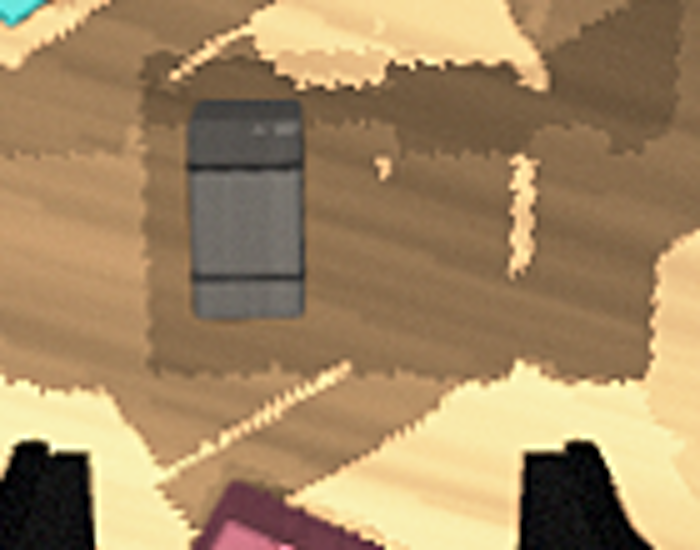

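```bash
python3 - <<'E'
from h import *
s=dict(np.load('ws.npz'));c=dict(np.load('cal_wrist.npz'))
f=lambda u,v:watz(c,s,200+u/5,130+v/5,.024)[:2]
print(f(247,222),f(247,122),f(248,318))
d=f(248,318)-f(247,122);print(np.degrees(np.arctan2(d[1],d[0])),np.linalg.norm(d))
plan([*f(247,222),.006],107.2)
E
```

```text
[ 0.57688721 -0.34415964] [ 0.55646777 -0.35029603] [ 0.59718757 -0.33787219]
16.967244354934785 0.0425729215308559
shift [-0.0016, -0.0133, 0.1548] rotvec [0.22, -0.0, 0.17] rows>= 3.1
```

>>> {"op": "apply_moves", "data": {"translation": [[-0.001,-0.013,0.045],[-0.001,-0.013,0.095],[-0.001,-0.013,0.125],[-0.001,-0.013,0.145],[-0.001,-0.013,0.15],[-0.001,-0.013,0.15]], "angular": [[0,0,0],[0,0,0],[0,0,0],[0,0,0],[0,0,0],[0,0,0]], "jaw": [60,60,60,60,60,60]}}

```text
time_s: 14.7
tool_pos: [0.5769, -0.3441, 0.0109]
eef_rot: [[-0.954, -0.3, -0.001], [-0.3, 0.954, 0.003], [0.0, 0.003, -1.0]]
ft_force: [0.1, -0.9, 0.0]
gripper_width: 0.0518
```

>>> {"op": "apply_moves", "data": {"translation": [[0,0,0.004],[0,0,0.004],[0,0,0.004],[0,0,0.004],[0,0,0.004],[0,0,0.004]], "angular": [[0,0,0],[0,0,0],[0,0,0],[0,0,0],[0,0,0],[0,0,0]], "jaw": [60,0,0,0,0,0]}}

```text
time_s: 15.3
tool_pos: [0.5772, -0.3455, 0.0077]
eef_rot: [[-0.954, -0.298, 0.0], [-0.298, 0.954, 0.002], [-0.001, 0.002, -1.0]]
ft_force: [-0.3, 1.3, 3.1]
gripper_width: 0.0236
```

>>> {"op": "apply_moves", "data": {"translation": [[0,0,-0.05],[0,0,-0.1],[0,0,-0.145],[0,0,-0.145]], "angular": [[0,0,0],[0,0,0],[0,0,0],[0,0,0]], "jaw": [0,0,0,0]}}

```text
time_s: 15.7
tool_pos: [0.5812, -0.3494, 0.1599]
eef_rot: [[-0.954, -0.299, 0.012], [-0.299, 0.954, -0.008], [-0.009, -0.012, -1.0]]
ft_force: [0.3, -0.4, -0.6]
gripper_width: 0.024
```

```bash
python3 - <<'E'
from h import *
s=get_state();print(s['tool_pos'],s['gripper_width'])
plan([.465,-.1,.15],92.2)
plan([.465,.1,.15],92.2)
E
```

```text
[ 0.5811629  -0.34942475  0.15994513] 0.023970190018328112
shift [0.0364, 0.2728, 0.0065] rotvec [-0.59, 0.6, 15.18] rows>= 5.5
shift [-0.0234, 0.4637, 0.0048] rotvec [-0.59, 0.6, 15.18] rows>= 9.3
```

>>> {"op": "apply_moves", "data": {"translation": [[0.01,0.045,0],[0.02,0.09,0],[0.03,0.14,0],[0.036,0.19,0],[0.036,0.235,0],[0.032,0.28,0],[0.015,0.33,0],[0,0.375,0],[-0.012,0.42,0],[-0.023,0.463,0]], "angular": [[0,0,2],[0,0,4],[0,0,7],[0,0,10],[0,0,13],[0,0,15],[0,0,15.2],[0,0,15.2],[0,0,15.2],[0,0,15.2]], "jaw": [0,0,0,0,0,0,0,0,0,0]}}

```text
time_s: 16.7
tool_pos: [0.4599, 0.1046, 0.1523]
eef_rot: [[-0.999, -0.038, -0.001], [-0.038, 0.999, 0.002], [0.001, 0.002, -1.0]]
ft_force: [-0.4, -0.8, -2.0]
gripper_width: 0.0238
```

```bash
python3 - <<'E'
from h import *
s=get_state();print(s['tool_pos'],s['gripper_width'])
plan([.5940,.1503,.15],92.2)
E
```

```text
[0.45987481 0.10463124 0.15227681] 0.023835622243010193
shift [-0.1358, 0.0405, 0.0022] rotvec [0.1, -0.05, -0.02] rows>= 2.8
```

>>> {"op": "apply_moves", "data": {"translation": [[-0.03,0.03,0],[-0.07,0.041,0],[-0.11,0.041,0],[-0.135,0.041,0],[-0.135,0.041,0.03],[-0.135,0.041,0.065],[-0.135,0.041,0.095],[-0.135,0.041,0.105],[-0.135,0.041,0.105]], "angular": [[0,0,0],[0,0,0],[0,0,0],[0,0,0],[0,0,0],[0,0,0],[0,0,0],[0,0,0],[0,0,0]], "jaw": [0,0,0,0,0,0,0,0,0]}}

```text
time_s: 17.6
tool_pos: [0.5923, 0.1487, 0.0458]
eef_rot: [[-0.999, -0.038, -0.005], [-0.038, 0.999, 0.001], [0.005, 0.002, -1.0]]
ft_force: [-1.4, 0.6, -1.4]
gripper_width: 0.0237
```

>>> {"op": "apply_moves", "data": {"translation": [[0,0.001,0.003],[0,0.001,0.005],[0,0.001,0.005],[0,0.001,0.005],[0,0.001,0.005],[0,0.001,0.005],[0,0.001,0.005]], "angular": [[0,0,0],[0,0,0],[0,0,0],[0,0,0],[0,0,0],[0,0,0],[0,0,0]], "jaw": [0,0,0,55,55,55,55]}}

```text
time_s: 18.3
tool_pos: [0.5945, 0.15, 0.0435]
eef_rot: [[-0.999, -0.038, 0.001], [-0.038, 0.999, 0.002], [-0.001, 0.002, -1.0]]
ft_force: [0.6, -0.6, -0.8]
gripper_width: 0.045
```

>>> {"op": "apply_moves", "data": {"translation": [[0,0,-0.05],[0,0,-0.1],[0,0,-0.12],[0.04,0.02,-0.12],[0.08,0.05,-0.12],[0.12,0.05,-0.12],[0.14,0.05,-0.12],[0.14,0.05,-0.12]], "angular": [[0,0,0],[0,0,0],[0,0,0],[0,0,0],[0,0,0],[0,0,0],[0,0,0],[0,0,0]], "jaw": [55,55,55,55,55,55,55,55]}}

```text
time_s: 19.1
tool_pos: [0.4483, 0.1945, 0.1631]
eef_rot: [[-0.999, -0.04, -0.004], [-0.04, 0.999, 0.001], [0.004, 0.001, -1.0]]
ft_force: [-0.1, -0.4, 0.9]
gripper_width: 0.0478
```

```bash
python3 - <<'E'
from h import *
s=get_state();print(s['tool_pos'],s['gripper_width'])
save('top','t4.png',crop=(80,120,280,260),scale=4)
save('side','s4.png',crop=(170,120,320,250),scale=4.5)
E
```

```text
[0.4482954  0.19451603 0.16314459] 0.047811894319153836
```

View pics/t4.png

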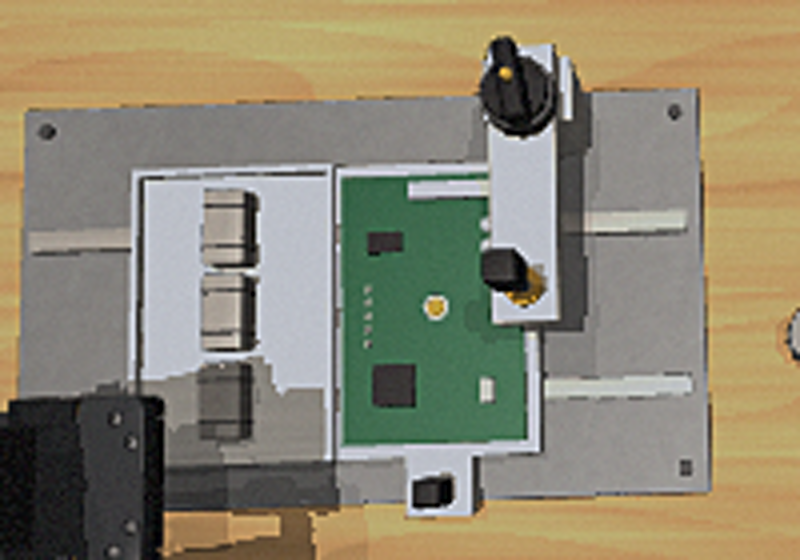

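View pics/s4.png

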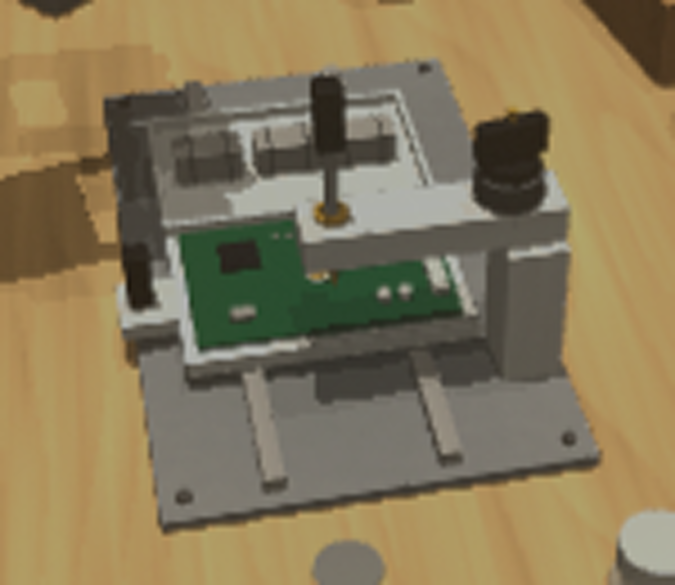

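All three bars are in the pan (crop x≈228; y≈228, 312 and 402). Next is the grip post.

```bash
python3 - <<'E'
from h import *
s=get_state();print(s['tool_pos'],s['gripper_width'])
plan([.4402,.0244,.045],92.2)
E
```

```text
[0.45369555 0.19461177 0.16369782] 0.04805807226457309
shift [0.0203, -0.1698, 0.1183] rotvec [0.11, 0.18, -0.02] rows>= 4.2
```

>>> {"op": "apply_moves", "data": {"translation": [[0.018,-0.04,0],[0.018,-0.085,0],[0.018,-0.13,0],[0.018,-0.17,0],[0.018,-0.17,0],[0.018,-0.17,0.03],[0.018,-0.17,0.06],[0.018,-0.17,0.06],[0.018,-0.17,0.06]], "angular": [[0,0,0],[0,0,0],[0,0,0],[0,0,0],[0,0,0],[0,0,0],[0,0,0],[0,0,0],[0,0,0]], "jaw": [60,60,60,60,60,60,60,60,60]}}

```text
time_s: 20.1
tool_pos: [0.4418, 0.024, 0.1027]
eef_rot: [[-0.999, -0.038, -0.0], [-0.038, 0.999, 0.002], [-0.0, 0.002, -1.0]]
ft_force: [0.5, -0.9, -0.0]
gripper_width: 0.0523
```

```bash
python3 - <<'E'
from h import *
s=get_state();print(s['tool_pos'],s['gripper_width'])
save('wrist','w5.png',scale=1.5)
save('side','s5.png',crop=(170,120,320,250),scale=4.5)
np.savez('ws.npz',**{k:s[k] for k in('tool_pos','eef_rot')})
plan([.4402,.0244,.045],92.2)
E
```

```text
[0.44179304 0.02402159 0.10271055] 0.052349260772158304
shift [0.0023, 0.0004, 0.0588] rotvec [0.06, 0.17, 0.0] rows>= 1.2
```

View pics/w5.png

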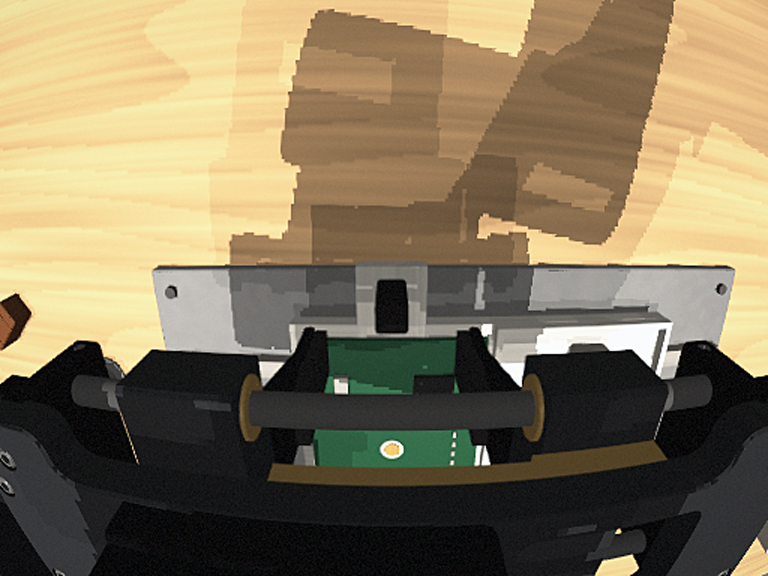

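View pics/s5.png

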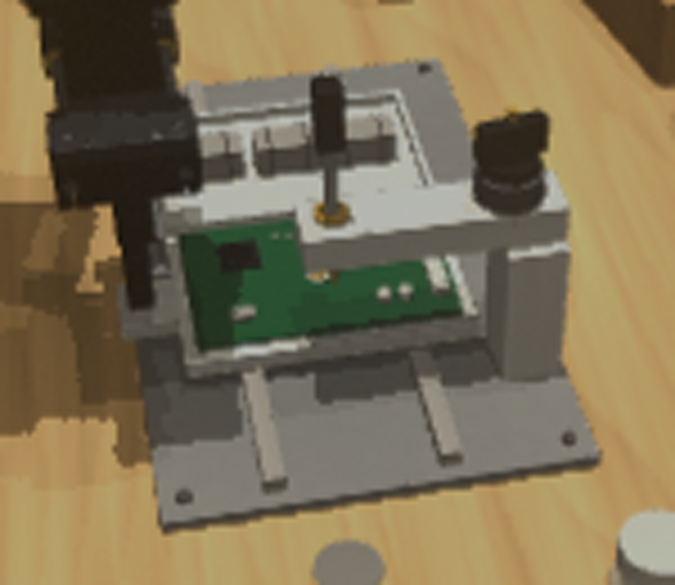

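```bash
python3 - <<'E'
from h import *
s=dict(np.load('ws.npz'));c=dict(np.load('cal_wrist.npz'))
print(watz(c,s,391.5/1.5,450/1.5,.036))
for u,v in [(377,280),(407,280),(405,332),(378,332)]:print(watz(c,s,u/1.5,v/1.5,.072))
E
```

```text
[0.55083625 0.02827143 0.036     ]
[0.42233354 0.01668197 0.072     ]
[0.42182788 0.03029177 0.072     ]
[0.44781684 0.03064676 0.072     ]
[0.44828813 0.0178512  0.072     ]
```

>>> {"op": "apply_moves", "data": {"translation": [[0.002,0,0.025],[0.002,0,0.045],[0.002,0,0.053],[0.002,0,0.053],[0.002,0,0.053],[0.002,0,0.053],[0.002,0,0.053],[0.002,0,0.053]], "angular": [[0,0,0],[0,0,0],[0,0,0],[0,0,0],[0,0,0],[0,0,0],[0,0,0],[0,0,0]], "jaw": [60,60,60,60,0,0,0,0], "newtons": 25}}

```text
time_s: 21.0
tool_pos: [0.4393, 0.0239, 0.0504]
eef_rot: [[-0.999, -0.038, 0.002], [-0.038, 0.999, 0.001], [-0.002, 0.001, -1.0]]
ft_force: [-0.0, 0.7, 0.5]
gripper_width: 0.0281
```

```bash
python3 - <<'E'
from h import *
for i in range(3):
  s=get_state();print(s['tool_pos'],s['gripper_width'],s['ft_force']);get_image('top')
c=get_image('top')
from h import atz
E
```

```text
[0.43926943 0.02391389 0.05041806] 0.028126535843811036 [-0.02476075  0.71228485  0.46412295]
[0.43917197 0.02393103 0.05028853] 0.02392458437222624 [0.17126325 0.40668661 0.12089034]
[0.43904943 0.02393522 0.05017488] 0.01994863137940252 [ 0.40353035 -0.26502043  1.12661827]
```

>>> {"op": "apply_moves", "data": {"translation": [[0,0,0],[0,0,0],[0,0,0],[0,-0.01,0],[0,-0.02,0],[0,-0.03,0],[0,-0.04,0],[0,-0.05,0],[0,-0.055,0],[0,-0.055,0]], "angular": [[0,0,0],[0,0,0],[0,0,0],[0,0,0],[0,0,0],[0,0,0],[0,0,0],[0,0,0],[0,0,0],[0,0,0]], "jaw": [0,0,0,0,0,0,0,0,0,0]}}

```text
time_s: 22.2
tool_pos: [0.4412, -0.0313, 0.0501]
eef_rot: [[-0.999, -0.037, 0.001], [-0.037, 0.999, 0.002], [-0.001, 0.002, -1.0]]
ft_force: [-0.5, 0.7, 5.4]
gripper_width: 0.0158
```

```bash
python3 - <<'E'
from h import *
s=get_state();print(s['tool_pos'],s['gripper_width'],s['ft_force'])
np.savez('ws.npz',**{k:s[k] for k in('tool_pos','eef_rot')})
save('wrist','w6.png',crop=(180,180,340,310),scale=5)
save('top','t6.png',crop=(80,120,280,260),scale=4)
save('side','s6.png',crop=(190,130,310,210),scale=6)
E
```

```text
[ 0.44123971 -0.0312806   0.05005715] 0.015781485598267343 [-0.48235213  0.74778457  5.44853239]
```

View pics/w6.png

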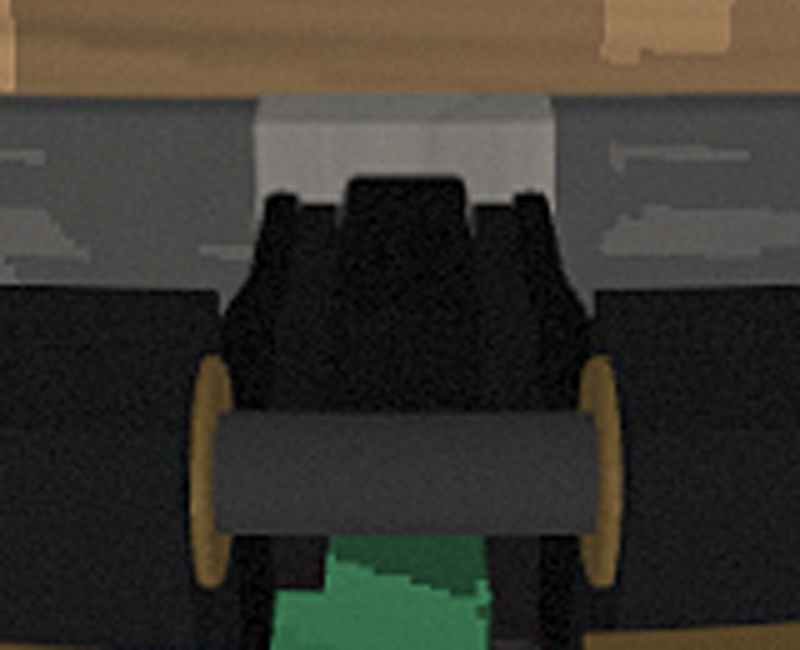

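View pics/s6.png

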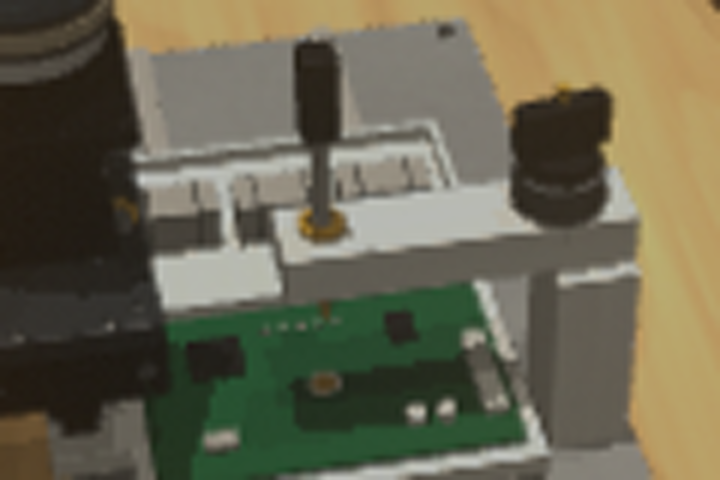

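View pics/t6.png

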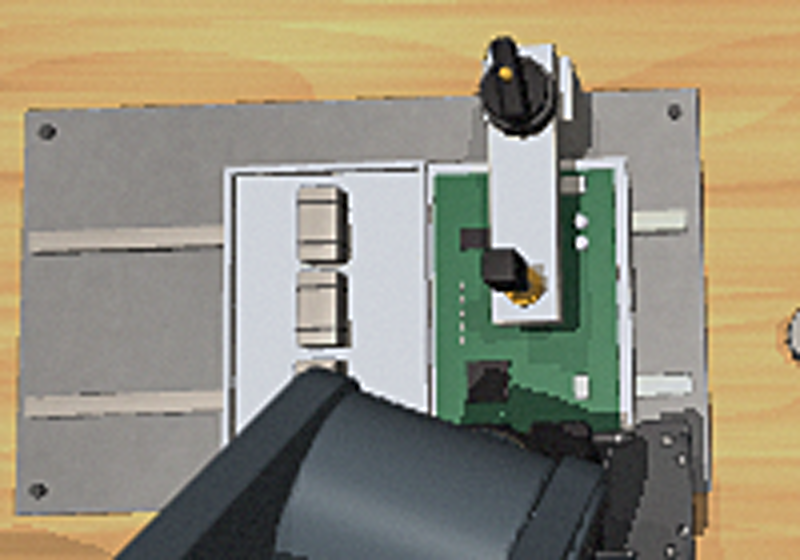

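```bash
python3 - <<'E'
from h import *
c=dict(np.load('cal_side.npz'));t=dict(np.load('cal_top.npz'))
print('side bush',atz(c,190+322/6,130+226/6,.132),'pad',atz(c,190+323/6,130+383/6,.036))
print('top bush',atz(t,80+524/4,120+288/4,.132))
o=np.array([.5506,-.0374]);
th=np.radians(2.2);xj=np.array([np.cos(th),np.sin(th)]);yj=np.array([-xj[1],xj[0]])
for n,a in [('nom',[*o,.13])]: print(n,proj(c,a)-[190,130],proj(t,a)-[80,120])
s=get_state();print('handle-> pad', s['tool_pos'][:2]+.108*xj, 'jig', [(s['tool_pos'][:2]+.108*xj-o)@xj,(s['tool_pos'][:2]+.108*xj-o)@yj])
p=cv2.imread('raw_top.png');cv2.imwrite('pics/b.png',cv2.resize(p[175:215,190:235],None,fx=14,fy=14,interpolation=cv2.INTER_CUBIC))
p=cv2.imread('raw_side.png');cv2.imwrite('pics/b2.png',cv2.resize(p[160:200,225:265],None,fx=14,fy=14,interpolation=cv2.INTER_CUBIC))
E
```

```text
side bush [ 0.55189214 -0.04136438  0.132     ] pad [ 0.55120867 -0.03071459  0.036     ]
top bush [ 0.54991643 -0.0368189   0.132     ]
nom [52.95256221 37.37644541] [131.40717635  71.78038967]
handle-> pad [ 0.54914761 -0.0271321 ] jig [np.float64(-0.0010571586805351617), np.float64(0.010316082857948687)]
```

View pics/b.png

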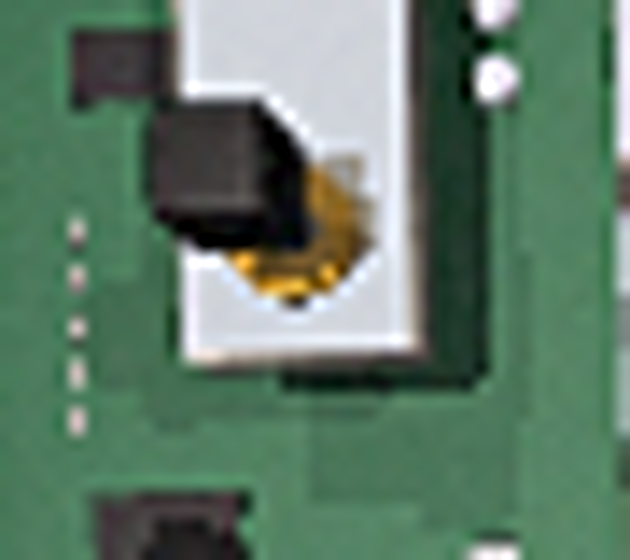

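View pics/b2.png

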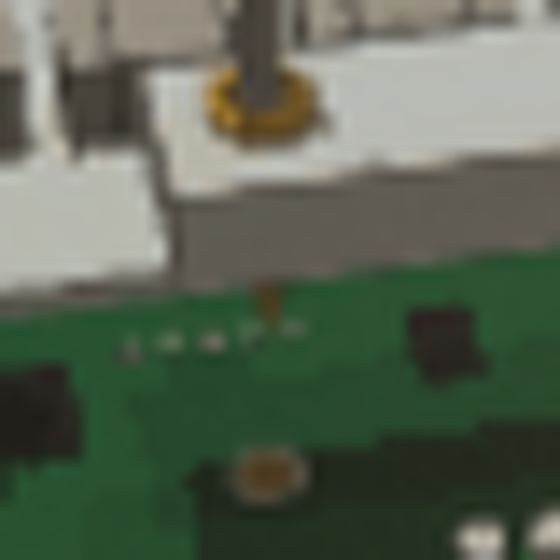

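>>> {"op": "apply_moves", "data": {"translation": [[0,-0.005,0],[0,-0.01,0],[0,-0.0104,0],[0,-0.0104,0],[0,-0.0104,0]], "angular": [[0,0,0],[0,0,0],[0,0,0],[0,0,0],[0,0,0]], "jaw": [0,0,0,0,0]}}

```text
time_s: 22.85
tool_pos: [0.4416, -0.0409, 0.05]
eef_rot: [[-0.999, -0.037, 0.001], [-0.037, 0.999, 0.002], [-0.001, 0.002, -1.0]]
ft_force: [0.7, 3.6, 6.8]
gripper_width: 0.0156
```

```bash
python3 - <<'E'
from h import *
s=get_state();print(s['tool_pos'],s['gripper_width'],s['ft_force'])
c=save('side','s7.png',crop=(225,150,275,200),scale=12)
s=get_state();print(s['tool_pos'],s['gripper_width'],s['ft_force'])
o=np.array([.5506,-.0374]);th=np.radians(2.2);xj=np.array([np.cos(th),np.sin(th)]);yj=np.array([-xj[1],xj[0]])
print((s['tool_pos'][:2]+.108*xj-o)@yj)
E
```

```text
[ 0.44160869 -0.04090185  0.05003713] 0.015641937593266424 [0.67975577 3.61923723 6.83655385]
[ 0.44161943 -0.04090951  0.05005013] 0.015780544555523787 [0.40335553 3.41639571 5.13224934]
0.000676606882140565
```

View pics/s7.png

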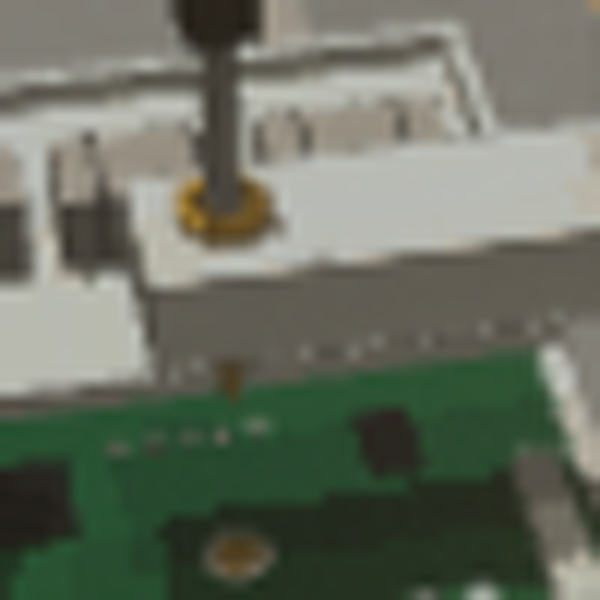

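```bash
python3 - <<'E'
from h import *
c=dict(np.load('cal_side.npz'))
print(atz(c,225+225/12,150+208/12,.132),atz(c,225+238/12,150+555/12,.036))
print(atz(c,225+231/12,150+395/12,.07),atz(c,225+231/12,150+395/12,.06))
E
```

```text
[ 0.55227212 -0.04008623  0.132     ] [ 0.55252232 -0.04051807  0.036     ]
[ 0.55377385 -0.0264899   0.07      ] [ 0.55511098 -0.01483197  0.06      ]
```

Both estimates put the pad within about 1 mm of the needle axis. I'll release the post and go up.

>>> {"op": "apply_moves", "data": {"translation": [[0,0,0],[0,0,0],[0,0,0],[0,0,0],[0,0,-0.04],[0,0,-0.09],[0,0,-0.14],[0,0,-0.19],[0,0,-0.23],[0,0,-0.23]], "angular": [[0,0,0],[0,0,0],[0,0,0],[0,0,0],[0,0,0],[0,0,0],[0,0,0],[0,0,0],[0,0,0],[0,0,0]], "jaw": [55,55,55,55,55,55,55,55,55,55]}}

```text
time_s: 23.9
tool_pos: [0.4447, -0.043, 0.2852]
eef_rot: [[-0.999, -0.038, 0.013], [-0.038, 0.999, -0.003], [-0.013, -0.003, -1.0]]
ft_force: [-0.2, -1.0, 0.0]
gripper_width: 0.048
```

```bash
python3 - <<'E'
from h import *
s=get_state();print(s['tool_pos'],s['gripper_width'],s['ft_force'])
save('top','t8.png',crop=(80,120,280,260),scale=4)
plan([.5506,-.0374,.27],92.2)
E
```

```text
[ 0.4447141  -0.04298235  0.28520619] 0.04796508636605599 [-0.20593502 -1.02710571  0.02922629]
shift [-0.1078, 0.0009, 0.0132] rotvec [-0.07, 0.41, -0.03] rows>= 2.2
```

View pics/t8.png

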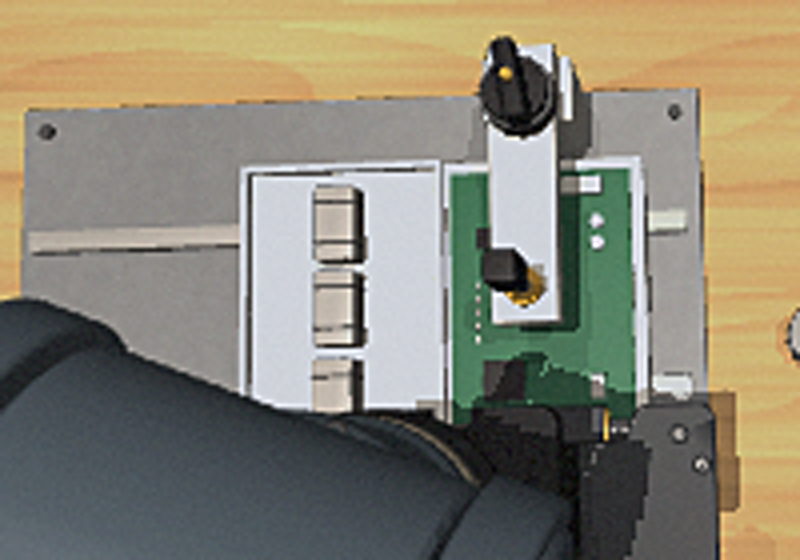

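>>> {"op": "apply_moves", "data": {"translation": [[-0.04,0,0],[-0.08,0,0],[-0.106,0.002,0],[-0.106,0.002,0],[-0.106,0.002,0]], "angular": [[0,0,0],[0,0,0],[0,0,0],[0,0,0],[0,0,0]], "jaw": [55,55,55,55,55]}}

```text
time_s: 24.45
tool_pos: [0.5456, -0.0354, 0.2774]
eef_rot: [[-0.999, -0.038, -0.005], [-0.038, 0.999, 0.003], [0.005, 0.003, -1.0]]
ft_force: [-0.5, -0.1, 0.2]
gripper_width: 0.0478
```

```bash
python3 - <<'E'
from h import *
s=get_state();print(s['tool_pos'],s['gripper_width'],s['ft_force'])
c=save('wrist','w9.png',scale=1.5)
print(wproj(c,s,[.5506,-.0374,.219])*1.5)
save('side','s9.png',crop=(190,70,320,200),scale=4.5)
plan([.5506,-.0374,.185],92.2)
E
```

```text
[ 0.54563385 -0.03538846  0.27742797] 0.04781126051722972 [-0.49368035 -0.06434691  0.20281894]
[387.09644642 308.14025416]
shift [-0.0057, -0.0024, 0.0933] rotvec [0.16, -0.21, -0.04] rows>= 1.9
```

View pics/w9.png

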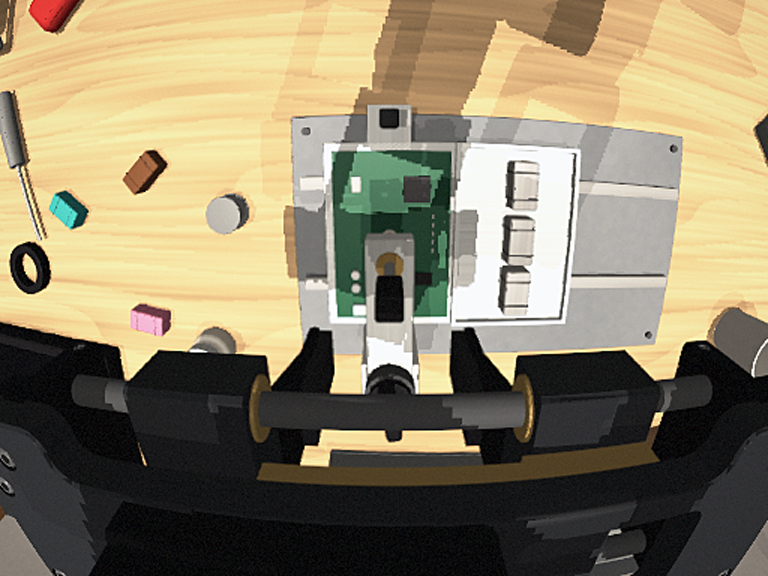

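View pics/s9.png

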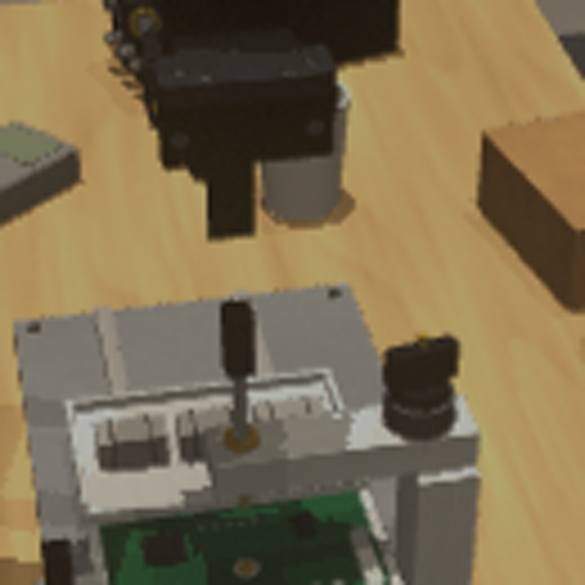

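>>> {"op": "apply_moves", "data": {"translation": [[-0.005,-0.0025,0.03],[-0.005,-0.0025,0.06],[-0.005,-0.0025,0.08],[-0.005,-0.0025,0.088],[-0.005,-0.0025,0.088],[-0.005,-0.0025,0.088]], "angular": [[0,0,0],[0,0,0],[0,0,0],[0,0,0],[0,0,0],[0,0,0]], "jaw": [55,55,55,55,55,55]}}

```text
time_s: 25.15
tool_pos: [0.5525, -0.0381, 0.1927]
eef_rot: [[-0.999, -0.038, 0.002], [-0.038, 0.999, 0.001], [-0.002, 0.001, -1.0]]
ft_force: [-0.8, 0.2, -0.6]
gripper_width: 0.0477
```

```bash
python3 - <<'E'
from h import *
s=get_state();print(s['tool_pos'],s['gripper_width'],s['ft_force'])
plan([.5506,-.0374,.187],92.2)
save('side','s10.png',crop=(190,70,320,200),scale=4.5)
E
```

```text
[ 0.55248653 -0.03811397  0.19270449] 0.047694357643892744 [-0.75368321  0.21170058 -0.58473406]
shift [0.0019, 0.0008, 0.0057] rotvec [0.07, 0.1, -0.04] rows>= 0.1
```

View pics/s10.png

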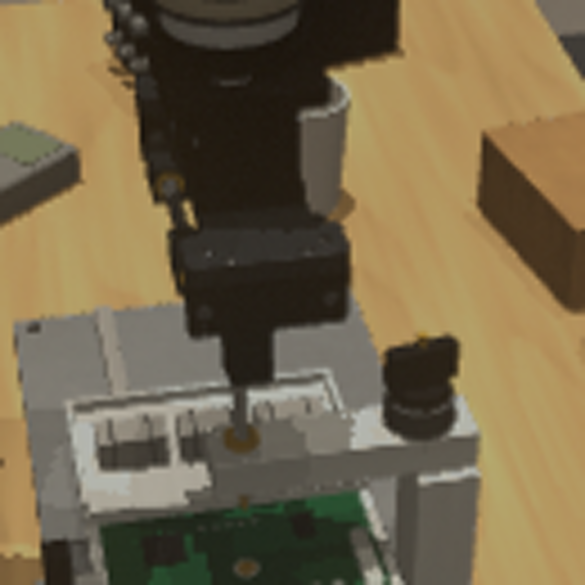

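>>> {"op": "apply_moves", "data": {"translation": [[0.002,0.001,0.004],[0.002,0.001,0.004],[0.002,0.001,0.004],[0.002,0.001,0.004],[0.002,0.001,0.004],[0.002,0.001,0.004],[0.002,0.001,0.004],[0.002,0.001,0.004]], "angular": [[0,0,0],[0,0,0],[0,0,0],[0,0,0],[0,0,0],[0,0,0],[0,0,0],[0,0,0]], "jaw": [55,0,0,0,0,0,0,0]}}

```text
time_s: 26.0
tool_pos: [0.5503, -0.0364, 0.1879]
eef_rot: [[-0.999, -0.038, 0.001], [-0.038, 0.999, 0.003], [-0.001, 0.003, -1.0]]
ft_force: [0.2, 3.4, 0.6]
gripper_width: 0.0155
```

>>> {"op": "apply_moves", "data": {"translation": [[0,-0.0005,0.005],[0,-0.0005,0.01],[0,-0.0005,0.015],[0,-0.0005,0.02],[0,-0.0005,0.025],[0,-0.0005,0.03],[0,-0.0005,0.03],[0,-0.0005,0.03]], "angular": [[0,0,0],[0,0,0],[0,0,0],[0,0,0],[0,0,0],[0,0,0],[0,0,0],[0,0,0]], "jaw": [0,0,0,0,0,0,0,0]}}

```text
time_s: 26.8
tool_pos: [0.5503, -0.0364, 0.1568]
eef_rot: [[-0.999, -0.038, 0.0], [-0.038, 0.999, 0.004], [-0.0, 0.004, -1.0]]
ft_force: [1.4, 5.2, -3.1]
gripper_width: 0.0159
```

```bash
python3 - <<'E'
from h import *
s=get_state();print(s['tool_pos'],s['gripper_width'],s['ft_force'])
save('side','s11.png',crop=(220,130,280,200),scale=8)
E
```

```text
[ 0.5502506  -0.03637634  0.15681655] 0.015867987441571557 [ 1.36142768  5.20841483 -3.09158016]
```

View pics/s11.png

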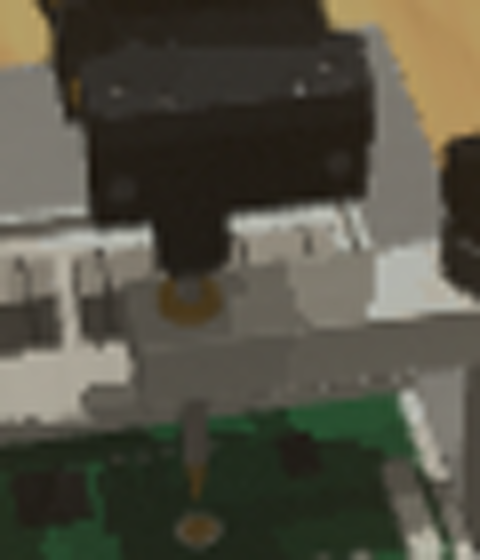

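>>> {"op": "apply_moves", "data": {"translation": [[0,0.001,0.003],[0,0.001,0.006],[0,0.001,0.008],[0,0.001,0.008],[0,0.001,0.008]], "angular": [[0,0,0],[0,0,0],[0,0,0],[0,0,0],[0,0,0]], "jaw": [0,0,0,0,0]}}

```text
time_s: 27.35
tool_pos: [0.5503, -0.0364, 0.1494]
eef_rot: [[-0.999, -0.038, 0.0], [-0.038, 0.999, 0.002], [-0.0, 0.002, -1.0]]
ft_force: [0.9, 2.3, -2.9]
gripper_width: 0.0155
```

```bash
python3 - <<'E'
from h import *
s=get_state();print(s['tool_pos'],s['gripper_width'],s['ft_force'])
save('side','s12.png',crop=(230,170,270,200),scale=15)
E
```

```text
[ 0.55027183 -0.03636352  0.14935285] 0.01551344729554178 [ 0.88949859  2.30005454 -2.85303853]
```

View pics/s12.png

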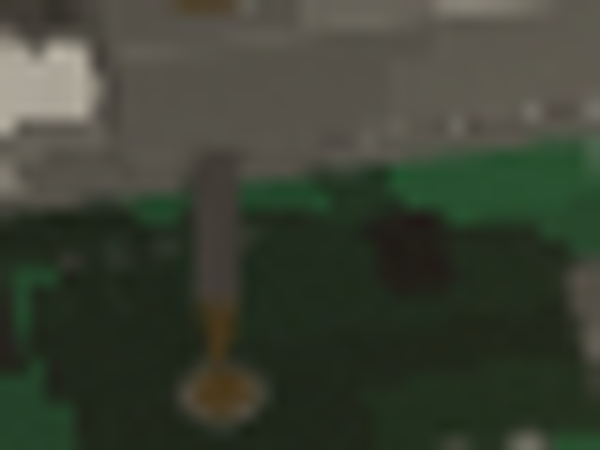

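>>> {"op": "apply_moves", "data": {"translation": [[0,0,0.001],[0,0,0.002],[0,0,0.003],[0,0,0.003],[0,0,0.003]], "angular": [[0,0,0],[0,0,0],[0,0,0],[0,0,0],[0,0,0]], "jaw": [0,0,0,0,0]}}

```text
time_s: 27.9
tool_pos: [0.5503, -0.0364, 0.1469]
eef_rot: [[-0.999, -0.038, 0.001], [-0.038, 0.999, 0.002], [-0.001, 0.002, -1.0]]
ft_force: [0.1, 3.8, 2.8]
gripper_width: 0.0158
```

>>> {"op": "apply_moves", "data": {"translation": [[0,0,0.001],[0,0,0.001],[0,0,0.001]], "angular": [[0,0,0],[0,0,0],[0,0,0]], "jaw": [0,0,0]}}

```text
time_s: 28.2
tool_pos: [0.5503, -0.0364, 0.1458]
eef_rot: [[-0.999, -0.038, 0.0], [-0.038, 0.999, 0.002], [-0.001, 0.002, -1.0]]
ft_force: [0.2, 3.3, 2.5]
gripper_width: 0.0156
```

>>> {"op": "apply_moves", "data": {"translation": [[0,0,0.001],[0,0,0.001],[0,0,0.001]], "angular": [[0,0,0],[0,0,0],[0,0,0]], "jaw": [0,0,0]}}

```text
time_s: 28.5
tool_pos: [0.5503, -0.0364, 0.1447]
eef_rot: [[-0.999, -0.038, 0.0], [-0.038, 0.999, 0.002], [-0.0, 0.002, -1.0]]
ft_force: [0.9, 4.0, 0.9]
gripper_width: 0.0162
```

>>> {"op": "apply_moves", "data": {"translation": [[0,0,0.001],[0,0,0.001],[0,0,0.001]], "angular": [[0,0,0],[0,0,0],[0,0,0]], "jaw": [0,0,0]}}

```text
time_s: 28.8
tool_pos: [0.5503, -0.0364, 0.1437]
eef_rot: [[-0.999, -0.038, 0.0], [-0.038, 0.999, 0.002], [-0.0, 0.002, -1.0]]
ft_force: [1.2, 3.4, 0.9]
gripper_width: 0.0159
```

```bash
python3 - <<'E'
from h import *
s=get_state();print(s['tool_pos'],s['gripper_width'],s['ft_force'])
save('side','s13.png',crop=(230,170,270,200),scale=15)
E
```

```text
[ 0.55027127 -0.03638351  0.14368912] 0.015946921183092055 [1.22947621 3.41079011 0.85616997]
```

View pics/s13.png

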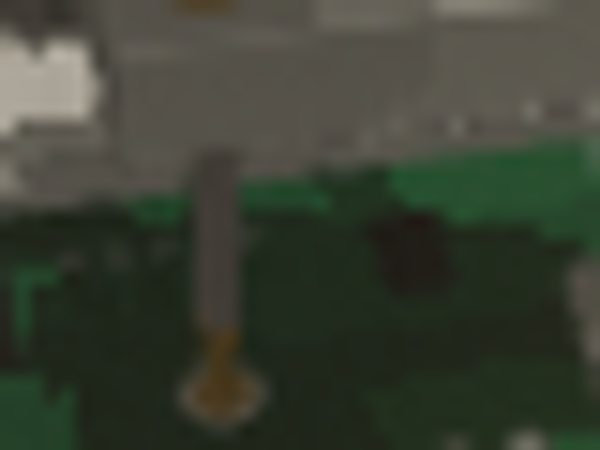

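>>> {"op": "apply_moves", "data": {"translation": [[0,0,0.001],[0,0,0.001],[0,0,0.001]], "angular": [[0,0,0],[0,0,0],[0,0,0]], "jaw": [0,0,0]}}

```text
time_s: 29.15
tool_pos: [0.5503, -0.0364, 0.1428]
eef_rot: [[-0.999, -0.038, 0.0], [-0.038, 0.999, 0.002], [-0.0, 0.002, -1.0]]
ft_force: [-0.1, 3.5, 1.6]
gripper_width: 0.0157
```

>>> {"op": "apply_moves", "data": {"translation": [[0,0,0.001],[0,0,0.001],[0,0,0.001]], "angular": [[0,0,0],[0,0,0],[0,0,0]], "jaw": [0,0,0]}}

```text
time_s: 29.45
tool_pos: [0.5503, -0.0364, 0.1424]
eef_rot: [[-0.999, -0.038, 0.001], [-0.038, 0.999, 0.002], [-0.001, 0.002, -1.0]]
ft_force: [-0.4, 3.6, 5.4]
gripper_width: 0.0157
```

>>> {"op": "apply_moves", "data": {"translation": [[0,0,0.001],[0,0,0.001],[0,0,0.001]], "angular": [[0,0,0],[0,0,0],[0,0,0]], "jaw": [0,0,0]}}

```text
time_s: 29.75
tool_pos: [0.5504, -0.0364, 0.1421]
eef_rot: [[-0.999, -0.038, 0.001], [-0.038, 0.999, 0.001], [-0.001, 0.001, -1.0]]
ft_force: [-0.8, 4.2, 9.6]
gripper_width: 0.0158
```

The needle has made contact: the command kept going down, z stopped at 0.142 and the force rose to about 9 N. The vision estimate predicted 45.6 mm of travel and I measured 45.8. Releasing now.

>>> {"op": "apply_moves", "data": {"translation": [[0,0,0],[0,0,0],[0,0,0],[0,0,0],[0,0,0]], "angular": [[0,0,0],[0,0,0],[0,0,0],[0,0,0],[0,0,0]], "jaw": [50,50,50,50,50]}}

```text
time_s: 30.25
tool_pos: [0.5501, -0.0366, 0.1405]
eef_rot: [[-0.999, -0.038, -0.0], [-0.038, 0.999, 0.002], [0.0, 0.002, -1.0]]
ft_force: [-0.7, 0.5, -0.5]
gripper_width: 0.042
```

>>> {"op": "apply_moves", "data": {"translation": [[0,0,-0.03],[0,0,-0.08],[0,0,-0.12],[0,0,-0.12],[0,0,-0.12]], "angular": [[0,0,0],[0,0,0],[0,0,0],[0,0,0],[0,0,0]], "jaw": [50,50,50,50,50]}}

```text
time_s: 30.75
tool_pos: [0.5505, -0.0367, 0.2617]
eef_rot: [[-0.999, -0.038, 0.002], [-0.038, 0.999, 0.001], [-0.002, 0.001, -1.0]]
ft_force: [-0.0, 0.0, 0.2]
gripper_width: 0.0436
```

```bash
python3 - <<'E'
from h import *
s=get_state();print(s['tool_pos'],s['gripper_width'],s['ft_force'])
np.savez('ws.npz',**{k:s[k] for k in('tool_pos','eef_rot')})
save('wrist','w14.png',scale=1.5)
save('side','s14.png',crop=(230,120,330,195),scale=8)
p=cv2.imread('raw_side.png');cv2.imwrite('pics/s14b.png',cv2.resize(p[170:200,230:270],None,fx=15,fy=15,interpolation=cv2.INTER_CUBIC))
save('top','t14.png',crop=(170,115,250,175),scale=10)
E
```

```text
[ 0.55045748 -0.03673066  0.2616735 ] 0.04356079161596198 [-0.01860329  0.00657433  0.19975402]
```

View pics/w14.png

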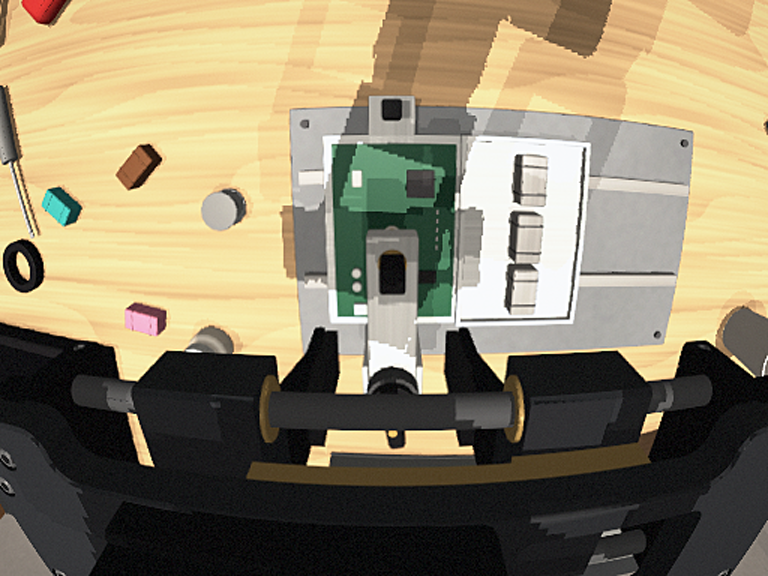

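View pics/s14.png

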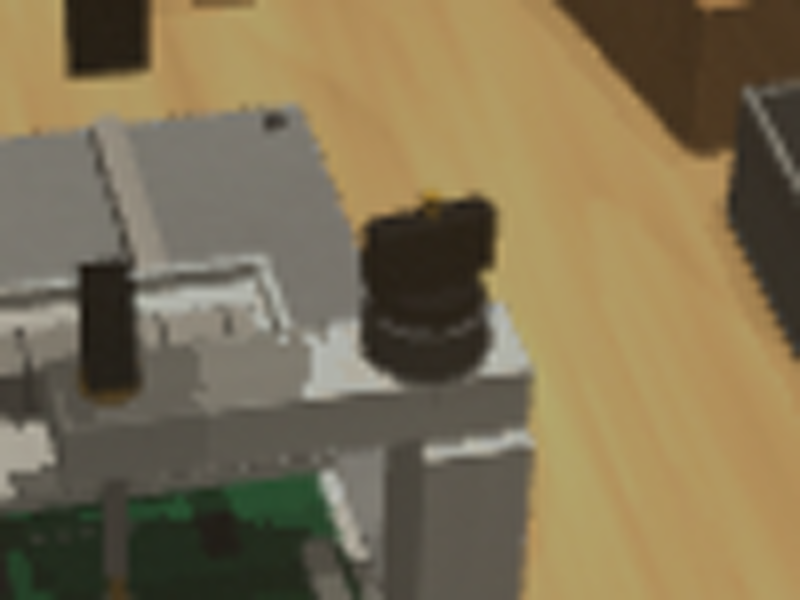

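View pics/t14.png

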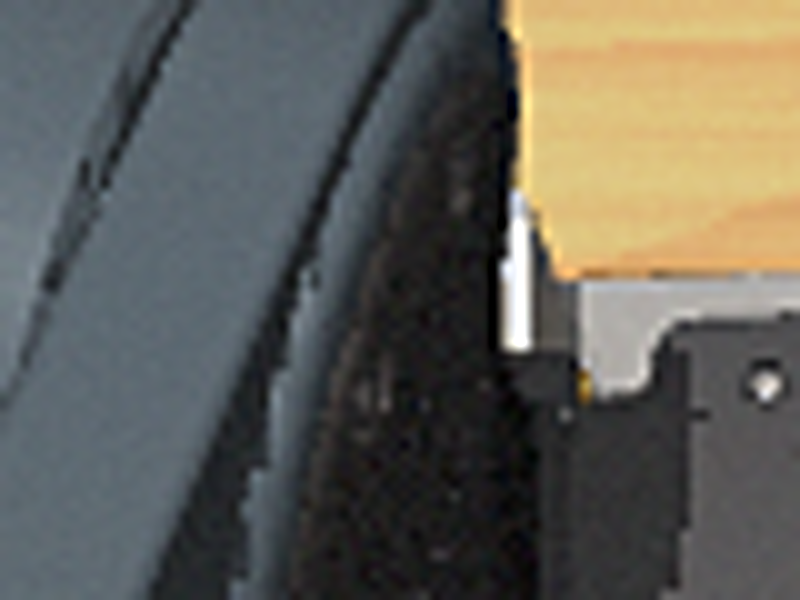

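View pics/s14b.png

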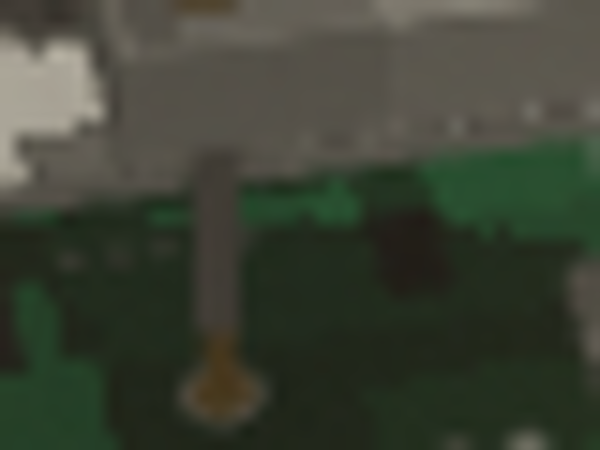

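The needle stays down, with its point in the pad (crop 221,390). Now the knob.

```bash
python3 - <<'E'
from h import *
s=get_state();print(s['qpos'].round(3))
plan([.6503,-.0326,.26],92.2)
E
```

```text
[-0.27   0.385  1.576  0.002  1.184 -1.88 ]
shift [-0.1015, -0.0001, -0.0013] rotvec [0.16, -0.19, -0.03] rows>= 2.0
```

>>> {"op": "apply_moves", "data": {"translation": [[-0.04,0,0],[-0.08,0,0],[-0.1,0,0],[-0.1,0,0],[-0.1,0,0],[-0.1,0,0]], "angular": [[0,0,0],[0,0,0],[0,0,0],[0,0,0],[0,0,0],[0,0,0]], "jaw": [50,50,50,50,50,50]}}

```text
time_s: 31.5
tool_pos: [0.6484, -0.0326, 0.2597]
eef_rot: [[-0.999, -0.038, -0.003], [-0.038, 0.999, 0.002], [0.003, 0.002, -1.0]]
ft_force: [0.4, 0.2, -0.3]
gripper_width: 0.0437
```

```bash
python3 - <<'E'
from h import *
s=get_state();print(s['tool_pos'],s['qpos'].round(3))
np.savez('ws.npz',**{k:s[k] for k in('tool_pos','eef_rot')})
save('wrist','w15.png',crop=(200,160,320,260),scale=6)
E
```

```text
[ 0.6483543  -0.03259118  0.25965188] [-0.223  0.526  1.323  0.002  1.296 -1.832]
```

View pics/w15.png

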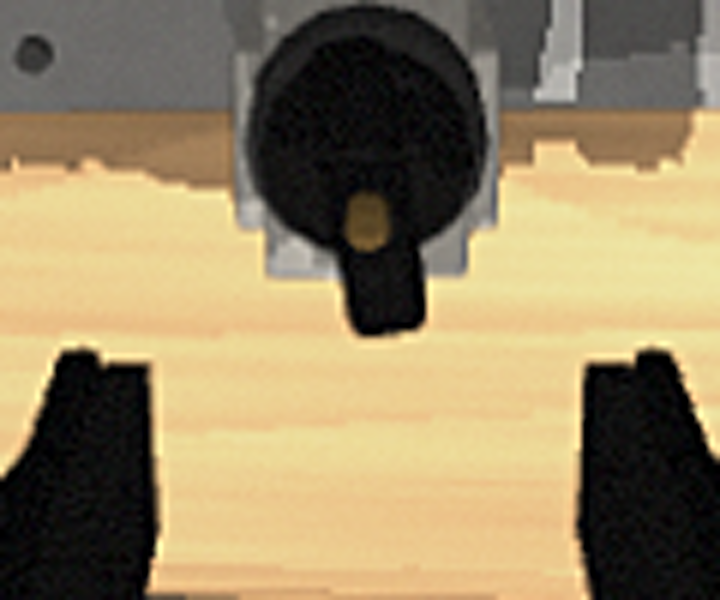

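```bash
python3 - <<'E'
from h import *
s=dict(np.load('ws.npz'));c=dict(np.load('cal_wrist.npz'))
f=lambda u,v,z:watz(c,s,200+u/6,160+v/6,z)[:2]
print('pin',f(368,210,.187))
for a,b in[((343,250),(352,328)),((418,245),(426,322))]:
    A,B=f(*a,.18),f(*b,.18);d=B-A;print(A,B,np.degrees(np.arctan2(d[1],d[0])))
print(f(388,330,.18))
E
```

```text
pin [ 0.64961463 -0.03211949]
[ 0.65840942 -0.03537528] [ 0.67067812 -0.03363827] 8.058389876324625
[ 0.65723936 -0.02455296] [ 0.66932658 -0.02278958] 8.300203414733888
[ 0.67080691 -0.02832527]
```

>>> {"op": "apply_moves", "data": {"translation": [[0,0,0],[0,0,0],[0,0,0],[0,0,0],[0,0,0],[0,0,0],[0,0,0],[0,0,0],[0,0,0],[0,0,0]], "angular": [[0,0,8],[0,0,16],[0,0,24],[0,0,32],[0,0,40],[0,0,48],[0,0,56],[0,0,64],[0,0,72],[0,0,80]], "jaw": [45,45,45,45,45,45,45,45,45,45]}}

```text
time_s: 32.55
tool_pos: [0.649, -0.0328, 0.2612]
eef_rot: [[-0.205, 0.979, -0.0], [0.979, 0.205, 0.002], [0.002, 0.0, -1.0]]
ft_force: [-0.2, -0.1, 0.2]
gripper_width: 0.0391
```

>>> {"op": "apply_moves", "data": {"translation": [[0,0,0],[0,0,0],[0,0,0],[0,0,0],[0,0,0],[0,0,0],[0,0,0],[0,0,0],[0,0,0],[0,0,0]], "angular": [[0,0,8],[0,0,16],[0,0,24],[0,0,32],[0,0,40],[0,0,48],[0,0,56],[0,0,64],[0,0,72],[0,0,80]], "jaw": [45,45,45,45,45,45,45,45,45,45]}}

```text
time_s: 33.55
tool_pos: [0.649, -0.0328, 0.2612]
eef_rot: [[0.928, 0.372, -0.0], [0.372, -0.928, 0.002], [0.0, -0.002, -1.0]]
ft_force: [0.2, -0.6, -0.4]
gripper_width: 0.039
```

>>> {"op": "apply_moves", "data": {"translation": [[0,0,0],[0,0,0],[0,0,0],[0,0,0],[0,0,0]], "angular": [[0,0,7],[0,0,12.7],[0,0,12.7],[0,0,12.7],[0,0,12.7]], "jaw": [45,45,45,45,45]}}

```text
time_s: 34.05
tool_pos: [0.6497, -0.0328, 0.261]
eef_rot: [[0.986, 0.166, 0.0], [0.166, -0.986, 0.002], [0.001, -0.002, -1.0]]
ft_force: [-0.6, -0.0, -0.1]
gripper_width: 0.0396
```

```bash
python3 - <<'E'
from h import *
s=get_state();print(s['tool_pos'],s['qpos'].round(3))
np.savez('ws.npz',**{k:s[k] for k in('tool_pos','eef_rot')})
save('wrist','w16.png',scale=1.5)
plan([.650,-.0324,.161],-80.5)
save('top','t16.png',crop=(80,115,330,295),scale=3)
E
```

```text
[ 0.64973538 -0.0328189   0.26100213] [-0.223  0.526  1.321  0.002  1.295  1.181]
shift [0.0001, -0.0002, 0.1] rotvec [-0.09, -0.03, 0.03] rows>= 2.0
```

View pics/w16.png

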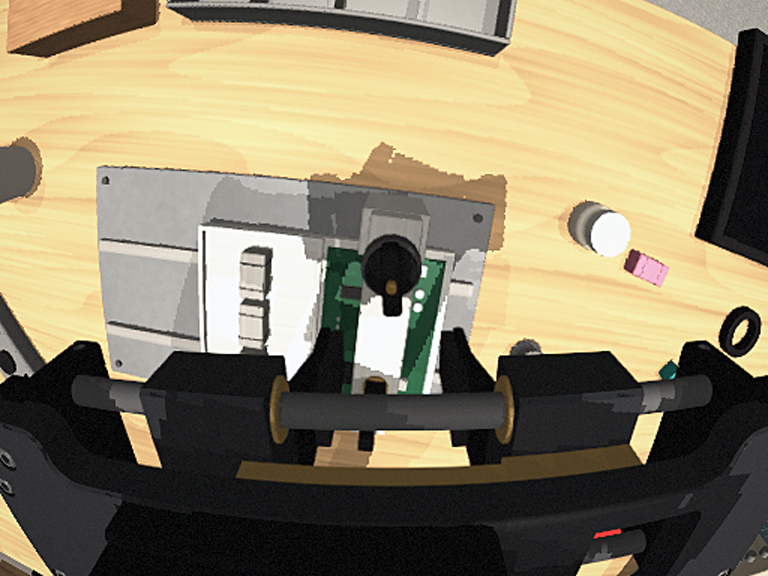

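View pics/t16.png

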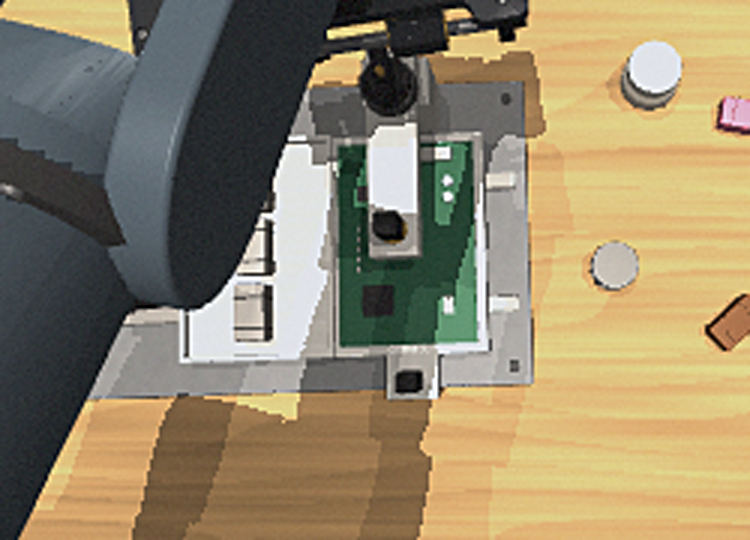

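>>> {"op": "apply_moves", "data": {"translation": [[0,0,0.04],[0,0,0.075],[0,0,0.092],[0,0,0.096],[0,0,0.096],[0,0,0.096]], "angular": [[0,0,0],[0,0,0],[0,0,0],[0,0,0],[0,0,0],[0,0,0]], "jaw": [45,45,45,45,45,45]}}

```text
time_s: 34.75
tool_pos: [0.6513, -0.0329, 0.1663]
eef_rot: [[0.986, 0.165, 0.003], [0.165, -0.986, 0.001], [0.003, -0.001, -1.0]]
ft_force: [0.3, -0.3, 1.3]
gripper_width: 0.0392
```

```bash
python3 - <<'E'
from h import *
s=get_state();print(s['tool_pos'],s['ft_force'])
plan([.650,-.0324,.162],-80.5)
save('side','s17.png',crop=(220,80,340,180),scale=6)
E
```

```text
[ 0.65129164 -0.03286621  0.16626116] [ 0.34981117 -0.28788515  1.30806026]
shift [-0.0012, -0.0007, 0.0043] rotvec [-0.03, -0.19, -0.01] rows>= 0.1
```

View pics/s17.png

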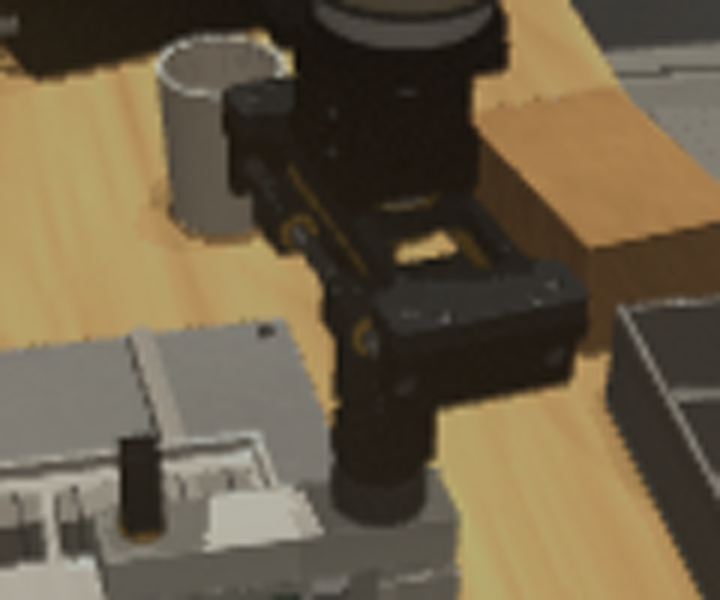

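>>> {"op": "apply_moves", "data": {"translation": [[-0.001,-0.0005,0.003],[-0.001,-0.0005,0.003],[-0.001,-0.0005,0.003],[-0.001,-0.0005,0.003],[-0.001,-0.0005,0.003],[-0.001,-0.0005,0.003],[-0.001,-0.0005,0.003],[-0.001,-0.0005,0.003]], "angular": [[0,0,0],[0,0,0],[0,0,0],[0,0,0],[0,0,0],[0,0,0],[0,0,0],[0,0,0]], "jaw": [45,0,0,0,0,0,0,0], "newtons": 20}}

```text
time_s: 35.6
tool_pos: [0.6492, -0.0326, 0.162]
eef_rot: [[0.986, 0.165, 0.001], [0.165, -0.986, 0.001], [0.001, -0.001, -1.0]]
ft_force: [0.3, -0.7, -0.1]
gripper_width: 0.0119
```

```bash
python3 - <<'E'
from h import *
s=get_state();print(s['tool_pos'],s['ft_force'],s['moment'],s['gripper_width'],s['qpos'].round(3))
E
```

```text
[ 0.64919051 -0.03255398  0.16197666] [ 0.32579275 -0.69316464 -0.1277444 ] [-0.26467427  0.19153424  0.05105288] 0.011905310830047141 [-0.222  0.629  1.423  0.002  1.09   1.182]
```

>>> {"op": "apply_moves", "data": {"translation": [[0,0,0],[0,0,0],[0,0,0],[0,0,0],[0,0,0],[0,0,0],[0,0,0],[0,0,0],[0,0,0],[0,0,0]], "angular": [[0,0,-6],[0,0,-12],[0,0,-18],[0,0,-24],[0,0,-30],[0,0,-36],[0,0,-42],[0,0,-48],[0,0,-54],[0,0,-60]], "jaw": [0,0,0,0,0,0,0,0,0,0]}}

```text
time_s: 36.6
tool_pos: [0.6504, -0.0339, 0.162]
eef_rot: [[0.347, 0.938, 0.003], [0.938, -0.347, -0.001], [0.0, 0.004, -1.0]]
ft_force: [2.3, -3.1, -0.6]
gripper_width: 0.0118
```

>>> {"op": "apply_moves", "data": {"translation": [[0,0,0],[0,0,0],[0,0,0],[0,0,0],[0,0,0]], "angular": [[0,0,-4],[0,0,-8],[0,0,-8],[0,0,-8],[0,0,-8]], "jaw": [0,0,0,0,0]}}

```text
time_s: 37.1
tool_pos: [0.6506, -0.034, 0.162]
eef_rot: [[0.218, 0.976, 0.004], [0.976, -0.218, -0.001], [-0.0, 0.004, -1.0]]
ft_force: [2.8, -4.8, -2.9]
gripper_width: 0.0119
```

```bash
python3 - <<'E'
from h import *
s=get_state();print(s['tool_pos'],s['ft_force'],s['moment'],s['gripper_width'],s['qpos'].round(3))
save('side','s18.png',crop=(220,80,340,180),scale=6)
save('wrist','w18.png',scale=1.5)
save('top','t18.png',crop=(120,90,270,200),scale=5)
E
```

```text
[ 0.65060517 -0.03397717  0.16202374] [ 2.77514355 -4.77555344 -2.93684687] [-0.88522955 -0.38872691  0.02568007] 0.01188414193958842 [-0.223  0.629  1.422 -0.     1.087 -0.003]
```

View pics/s18.png

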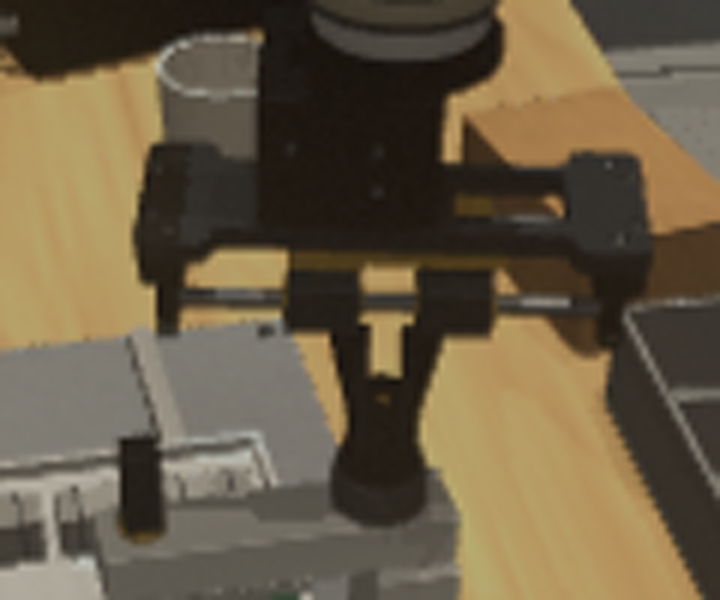

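View pics/w18.png

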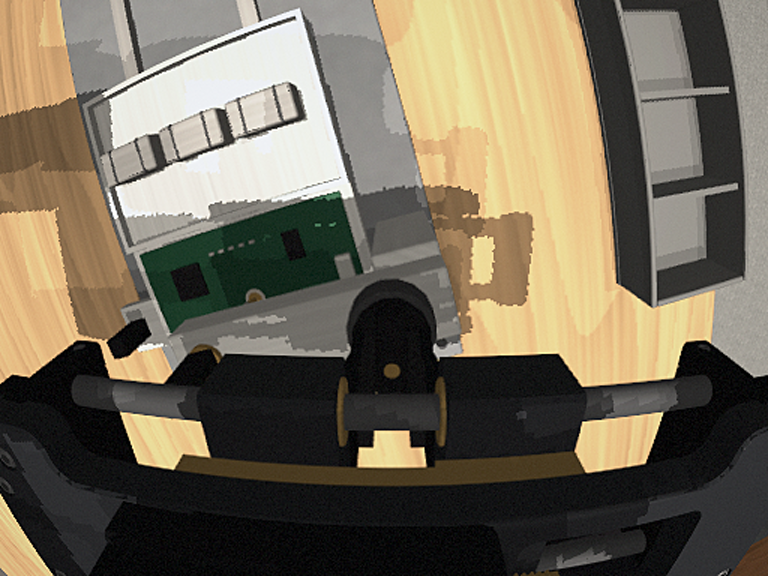

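View pics/t18.png

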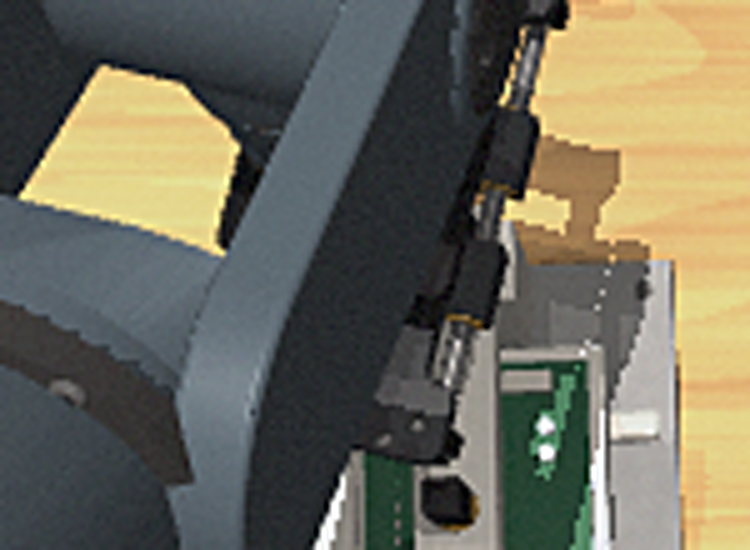

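```bash
python3 - <<'E'
from h import *
s=get_state();c=dict(np.load('cal_wrist.npz'));c2=dict(np.load('cal_side.npz'))
for z in(.18,.187):print(z,wproj(c,s,[.6506,-.034,z])*1.5,wproj(c,s,[.6500,-.0326,z])*1.5,(proj(c2,[.6503,-.033,z])-[220,80])*6)
p=cv2.imread('raw_wrist.png');cv2.imwrite('pics/w18b.png',cv2.resize(p[215:280,225:300],None,fx=9,fy=9,interpolation=cv2.INTER_CUBIC))
p=cv2.imread('raw_side.png');cv2.imwrite('pics/s18b.png',cv2.resize(p[130:170,265:305],None,fx=14,fy=14,interpolation=cv2.INTER_CUBIC))
E
```

```text
0.18 [388.06524523 375.17459979] [385.63777308 372.31213305] [377.91245515 394.87188582]
0.187 [388.05551706 385.03715173] [385.53202592 382.10600779] [378.6393728 380.4796322]
```

View pics/w18b.png

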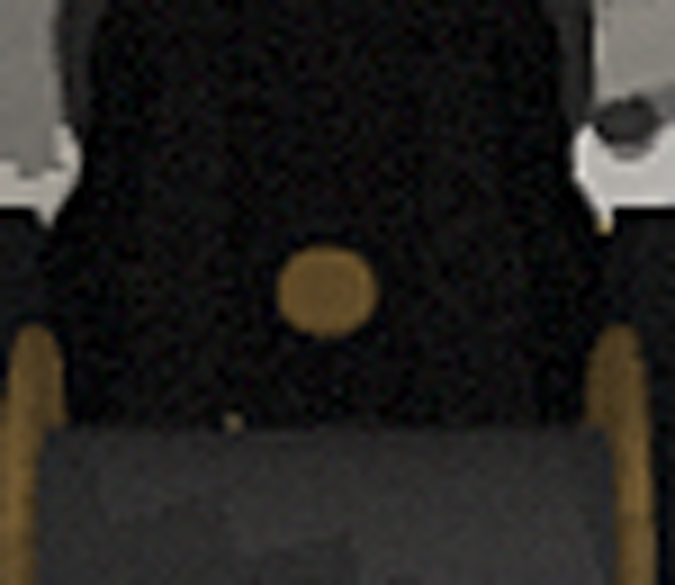

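View pics/s18b.png

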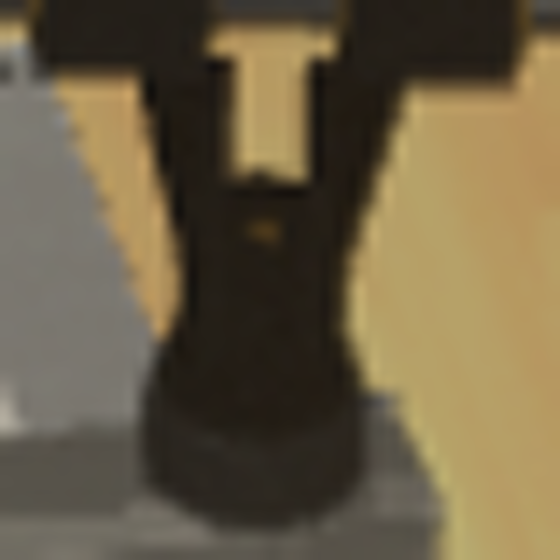

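The pin is flush: the wrist view shows a flat disc at (392,371), where a pin at z = 0.180 should appear. Turning forward now, first part.

>>> {"op": "apply_moves", "data": {"translation": [[0,0,0],[0,0,0],[0,0,0],[0,0,0],[0,0,0],[0,0,0],[0,0,0],[0,0,0],[0,0,0],[0,0,0]], "angular": [[0,0,7],[0,0,14],[0,0,21],[0,0,28],[0,0,35],[0,0,42],[0,0,49],[0,0,56],[0,0,63],[0,0,70]], "jaw": [0,0,0,0,0,0,0,0,0,0]}}

```text
time_s: 38.25
tool_pos: [0.6492, -0.0325, 0.162]
eef_rot: [[0.992, 0.124, 0.001], [0.124, -0.992, 0.001], [0.001, -0.001, -1.0]]
ft_force: [0.4, -0.7, -0.1]
gripper_width: 0.0119
```

>>> {"op": "apply_moves", "data": {"translation": [[0,0,0],[0,0,0],[0,0,0],[0,0,0],[0,0,0],[0,0,0],[0,0,0]], "angular": [[0,0,7],[0,0,14],[0,0,21],[0,0,28],[0,0,34],[0,0,34],[0,0,34]], "jaw": [0,0,0,0,0,0,0]}}

```text
time_s: 38.95
tool_pos: [0.6493, -0.0315, 0.162]
eef_rot: [[0.895, -0.446, 0.001], [-0.446, -0.895, 0.003], [-0.0, -0.003, -1.0]]
ft_force: [1.5, 2.3, 0.7]
gripper_width: 0.0118
```

```bash
python3 - <<'E'
from h import *
s=get_state();print(s['tool_pos'],s['ft_force'],s['moment'],s['gripper_width'],s['qpos'].round(3))
save('wrist','w19.png',crop=(200,180,330,290),scale=6)
save('side','s19.png',crop=(220,100,320,200),scale=6)
E
```

```text
[ 0.64931818 -0.03146286  0.16198764] [1.53561905 2.29796357 0.66887146] [ 0.31250278 -0.06645392  0.01854603] 0.011832942358302522 [-0.222  0.629  1.423  0.004  1.09   1.809]
```

View pics/w19.png

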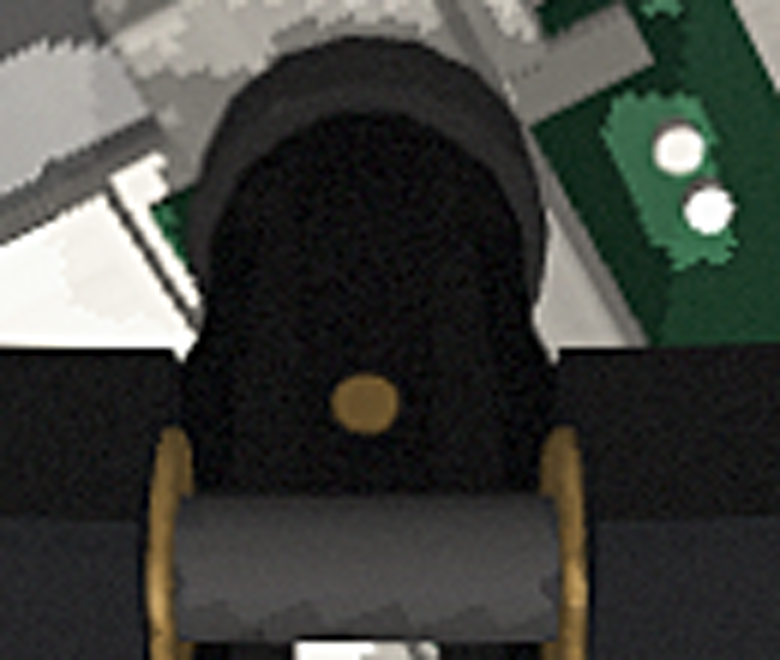

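View pics/s19.png

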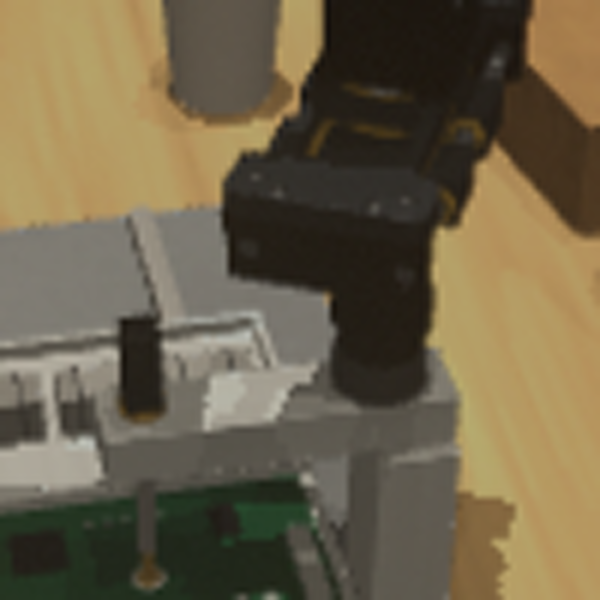

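>>> {"op": "apply_moves", "data": {"translation": [[0,0,0],[0,0,0],[0,0,0],[0,0,0],[0,0,-0.03],[0,0,-0.06],[0,0,-0.06],[0,0,-0.06],[0,0,-0.06],[0,0,-0.06]], "angular": [[0,0,0],[0,0,0],[0,0,0],[0,0,0],[0,0,0],[0,0,0],[0,0,-8],[0,0,-16],[0,0,-24],[0,0,-32]], "jaw": [45,45,45,45,45,45,45,45,45,45]}}

```text
time_s: 40.05
tool_pos: [0.6488, -0.0326, 0.2219]
eef_rot: [[0.995, 0.101, 0.0], [0.101, -0.995, 0.001], [0.0, -0.001, -1.0]]
ft_force: [0.4, 0.7, -0.5]
gripper_width: 0.0395
```

>>> {"op": "apply_moves", "data": {"translation": [[0,0,0],[0,0,0],[0,0,0],[0,0,0],[0,0,0],[0,0,0],[0,0,0],[0,0,0],[0,0,0],[0,0,0]], "angular": [[0,0,-8],[0,0,-16],[0,0,-24],[0,0,-32],[0,0,-40],[0,0,-48],[0,0,-56],[0,0,-64],[0,0,-72],[0,0,-80]], "jaw": [45,45,45,45,45,45,45,45,45,45]}}

```text
time_s: 41.05
tool_pos: [0.6488, -0.0326, 0.2218]
eef_rot: [[0.073, 0.997, -0.0], [0.997, -0.073, 0.002], [0.002, -0.0, -1.0]]
ft_force: [-0.7, 0.8, 0.5]
gripper_width: 0.0391
```

>>> {"op": "apply_moves", "data": {"translation": [[0,0,0],[0,0,0],[0,0,0],[0,0,0],[0,0,0],[0,0,0],[0,0,0],[0,0,0],[0,0,0],[0,0,0]], "angular": [[0,0,-8],[0,0,-16],[0,0,-24],[0,0,-32],[0,0,-40],[0,0,-48],[0,0,-56],[0,0,-64],[0,0,-68],[0,0,-68]], "jaw": [45,45,45,45,45,45,45,45,45,45]}}

```text
time_s: 42.05
tool_pos: [0.6488, -0.0326, 0.2218]
eef_rot: [[-0.895, 0.447, -0.0], [0.447, 0.895, 0.002], [0.001, 0.001, -1.0]]
ft_force: [0.0, 0.1, 0.1]
gripper_width: 0.0392
```

```bash
python3 - <<'E'
from h import *
s=get_state();print(s['tool_pos'],s['ft_force'],s['gripper_width'],s['qpos'].round(3))
plan([.6497,-.0324,.162],180-116.5)
np.savez('ws.npz',**{k:s[k] for k in('tool_pos','eef_rot')})
save('wrist','w20.png',crop=(180,150,340,280),scale=5)
E
```

```text
[ 0.64884331 -0.03256504  0.22175143] [0.01361937 0.10275963 0.10917641] 0.03922360976754014 [-0.223  0.562  1.367  0.002  1.212 -1.331]
shift [-0.0007, 0.0004, 0.0598] rotvec [0.08, -0.05, -0.04] rows>= 1.2
```

View pics/w20.png

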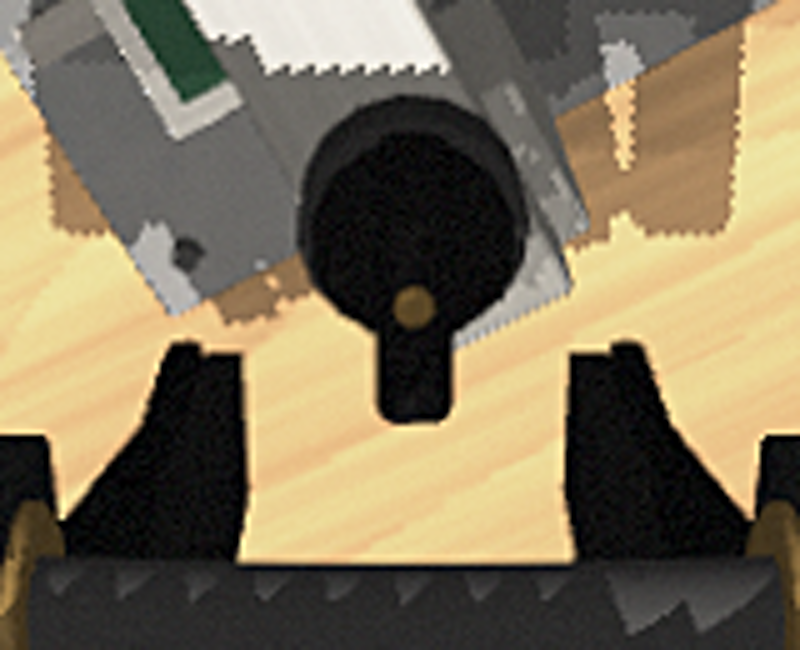

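The bar is lined up between the fingers, and the pin shows flush at (413,306). Regripping.

>>> {"op": "apply_moves", "data": {"translation": [[-0.0005,0.0005,0.03],[-0.0005,0.0005,0.055],[-0.0005,0.0005,0.06],[-0.0005,0.0005,0.06],[-0.0005,0.0005,0.06],[-0.0005,0.0005,0.06],[-0.0005,0.0005,0.06],[-0.0005,0.0005,0.06],[-0.0005,0.0005,0.06],[-0.0005,0.0005,0.06]], "angular": [[0,0,0],[0,0,0],[0,0,0],[0,0,0],[0,0,0],[0,0,0],[0,0,0],[0,0,0],[0,0,0],[0,0,0]], "jaw": [45,45,45,45,0,0,0,0,0,0]}}

```text
time_s: 43.1
tool_pos: [0.6503, -0.0319, 0.1627]
eef_rot: [[-0.895, 0.447, 0.002], [0.447, 0.895, 0.002], [-0.001, 0.002, -1.0]]
ft_force: [-0.7, 0.7, 3.6]
gripper_width: 0.0119
```

>>> {"op": "apply_moves", "data": {"translation": [[0,0,0],[0,0,0],[0,0,0],[0,0,0],[0,0,0],[0,0,0],[0,0,0],[0,0,0],[0,0,0],[0,0,0]], "angular": [[0,0,0],[0,0,7],[0,0,14],[0,0,21],[0,0,28],[0,0,35],[0,0,42],[0,0,49],[0,0,56],[0,0,63]], "jaw": [0,0,0,0,0,0,0,0,0,0]}}

```text
time_s: 44.1
tool_pos: [0.651, -0.0314, 0.1626]
eef_rot: [[-0.003, 1.0, 0.004], [1.0, 0.003, 0.003], [0.002, 0.004, -1.0]]
ft_force: [1.7, 2.6, 3.5]
gripper_width: 0.0119
```

```bash
python3 - <<'E'
from h import *
s=get_state();print(s['tool_pos'],s['ft_force'],s['moment'],s['gripper_width'],s['qpos'].round(3))
E
```

```text
[ 0.65100988 -0.03144718  0.16263561] [1.65815454 2.59423608 3.45085154] [ 0.30166959 -0.21047698  0.01942924] 0.011864100211449012 [-0.221  0.629  1.42   0.004  1.09  -0.226]
```

>>> {"op": "apply_moves", "data": {"translation": [[0,0,0],[0,0,0],[0,0,0],[0,0,0],[0,0,0],[0,0,0]], "angular": [[0,0,6],[0,0,12],[0,0,18],[0,0,24],[0,0,30],[0,0,30]], "jaw": [0,0,0,0,0,0]}}

```text
time_s: 44.7
tool_pos: [0.6514, -0.0316, 0.1627]
eef_rot: [[0.493, 0.87, 0.004], [0.87, -0.493, 0.002], [0.004, 0.003, -1.0]]
ft_force: [2.9, 2.4, 3.1]
gripper_width: 0.0118
```

```bash
python3 - <<'E'
from h import *
s=get_state();print(s['tool_pos'],s['ft_force'],s['moment'],s['gripper_width'],s['qpos'].round(3))
E
```

```text
[ 0.6514144  -0.03158622  0.16265162] [2.90420966 2.37507604 3.13669542] [ 0.36848514 -0.37381762  0.00229703] 0.011775798328533258 [-0.221  0.629  1.42   0.004  1.089  0.293]
```

>>> {"op": "apply_moves", "data": {"translation": [[0,0,0],[0,0,0],[0,0,0],[0,0,0]], "angular": [[0,0,3],[0,0,6],[0,0,6],[0,0,6]], "jaw": [0,0,0,0]}}

```text
time_s: 45.1
tool_pos: [0.6514, -0.0316, 0.1626]
eef_rot: [[0.578, 0.816, 0.004], [0.816, -0.578, 0.002], [0.004, 0.003, -1.0]]
ft_force: [3.4, 2.9, 3.6]
gripper_width: 0.0122
```

```bash
python3 - <<'E'
from h import *
s=get_state();print(s['tool_pos'],s['ft_force'],s['moment'],s['gripper_width'],s['qpos'].round(3))
E
```

```text
[ 0.65144777 -0.03162581  0.16263141] [3.44159595 2.89972524 3.56557191] [ 0.4232574  -0.54263339  0.35165292] 0.012178449438629158 [-0.221  0.629  1.42   0.003  1.089  0.394]
```

The moment jumped to 0.35 N m and the bar angle works out to about 2.2 rad, so the knob is at its stop. Release and inspect.

>>> {"op": "apply_moves", "data": {"translation": [[0,0,0],[0,0,0],[0,0,0],[0,0,0],[0,0,-0.03],[0,0,-0.07],[0,0,-0.1],[0,0,-0.1],[0,0,-0.1]], "angular": [[0,0,0],[0,0,0],[0,0,0],[0,0,0],[0,0,0],[0,0,0],[0,0,0],[0,0,0],[0,0,0]], "jaw": [45,45,45,45,45,45,45,45,45]}}

```text
time_s: 46.0
tool_pos: [0.6495, -0.0325, 0.2623]
eef_rot: [[0.581, 0.814, 0.001], [0.814, -0.581, 0.001], [0.002, 0.0, -1.0]]
ft_force: [0.2, 0.5, -0.1]
gripper_width: 0.0394
```

```bash
python3 - <<'E'
from h import *
s=get_state();print(s['tool_pos'],s['ft_force'],s['gripper_width'],s['time_s'])
np.savez('ws.npz',**{k:s[k] for k in('tool_pos','eef_rot')})
save('wrist','w21.png',scale=1.5)
save('side','s21.png',crop=(190,100,320,200),scale=6)
E
```

```text
[ 0.64954718 -0.03246122  0.26231951] [ 0.16653674  0.47487367 -0.14344774] 0.03937109700954201 46.0
```

View pics/w21.png

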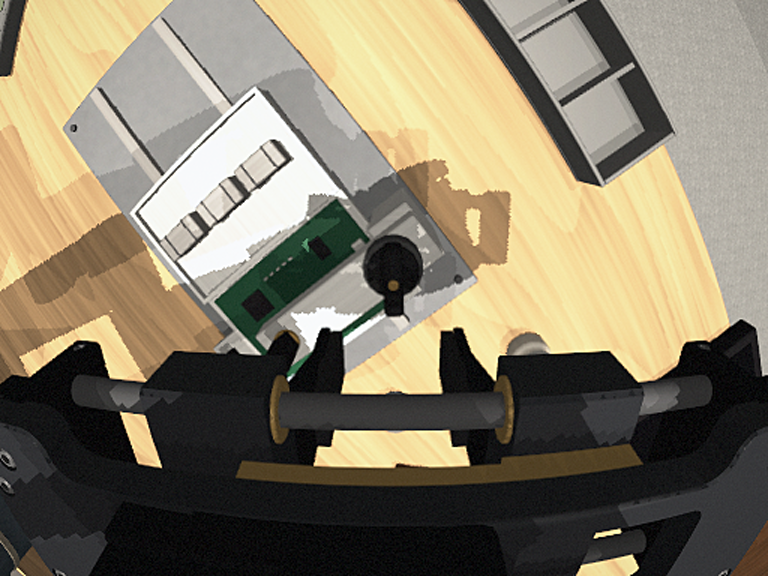

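View pics/s21.png

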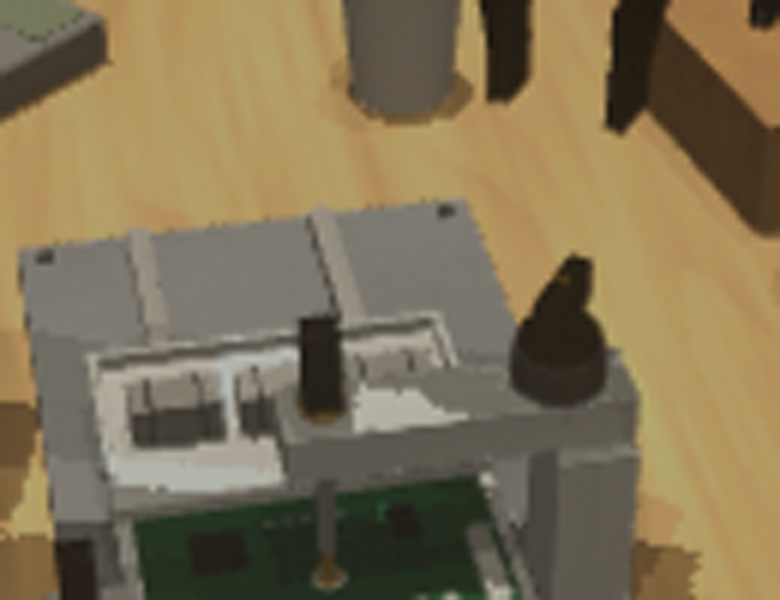

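```bash
python3 - <<'E'
import cv2
p=cv2.imread('raw_wrist.png');cv2.imwrite('pics/w21b.png',cv2.resize(p[150:220,225:305],None,fx=9,fy=9,interpolation=cv2.INTER_CUBIC))
E
```

```text
(no output)
```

View pics/w21b.png

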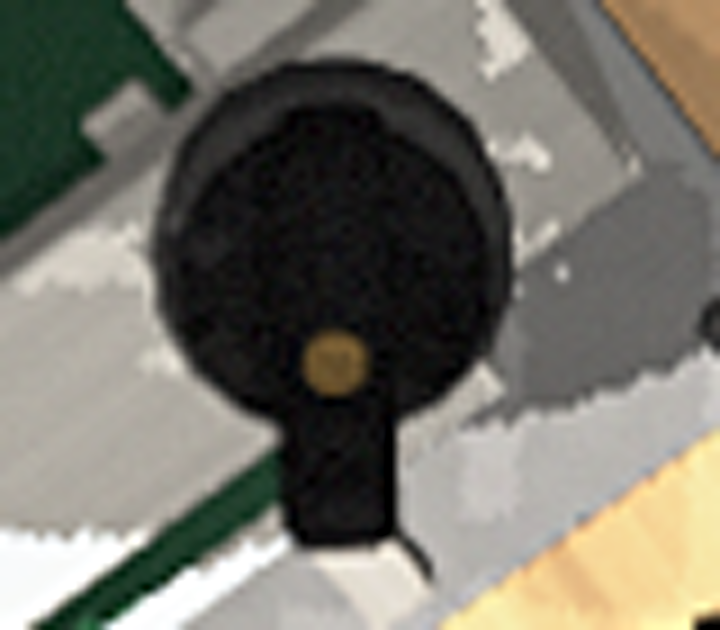

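```bash
python3 - <<'E'
from h import *
s=dict(np.load('ws.npz'));c=dict(np.load('cal_wrist.npz'))
f=lambda u,v,z=.18:watz(c,s,225+u/9,150+v/9,z)[:2]
for a,b in [((335,362),(342,545)),((280,430),(290,540)),((395,400),(395,540))]:
    d=f(*b)-f(*a);y=np.degrees(np.arctan2(d[1],d[0]));print(y, 'lock', np.radians(-(y-2.2)),np.radians(-(y-2.2))+np.pi)
# move-away plan
plan([.45,-.25,.30])
E
```

```text
-123.35860113759495 lock 2.19141099404933 5.3330036476391225
-120.96028050357047 lock 2.149552402467085 5.2911450560568785
-124.99339272527554 lock 2.2199434898382617 5.361536143428054
shift [-0.2926, -0.0351, -0.0396] rotvec [0.0, 0.0, 0.0] rows>= 5.9
```

>>> {"op": "apply_moves", "data": {"translation": [[0,0,-0.04],[-0.05,0,-0.04],[-0.1,-0.01,-0.04],[-0.15,-0.02,-0.04],[-0.2,-0.03,-0.04],[-0.25,-0.035,-0.04],[-0.293,-0.035,-0.04],[-0.293,-0.035,-0.04],[-0.293,-0.035,-0.04]], "angular": [[0,0,0],[0,0,0],[0,0,0],[0,0,0],[0,0,0],[0,0,0],[0,0,0],[0,0,0],[0,0,0]], "jaw": [45,45,45,45,45,45,45,45,45]}}

```text
time_s: 47.0
tool_pos: [0.4498, -0.2508, 0.3]
eef_rot: [[0.584, 0.812, -0.002], [0.812, -0.584, 0.004], [0.002, -0.004, -1.0]]
ft_force: [0.3, 0.3, 0.1]
gripper_width: 0.0389
```

```bash
python3 - <<'E'
from h import *
save('top','t22.png',scale=1.5)
save('side','s22.png',crop=(230,170,270,200),scale=15)
E
```

```text
(no output)
```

View pics/t22.png

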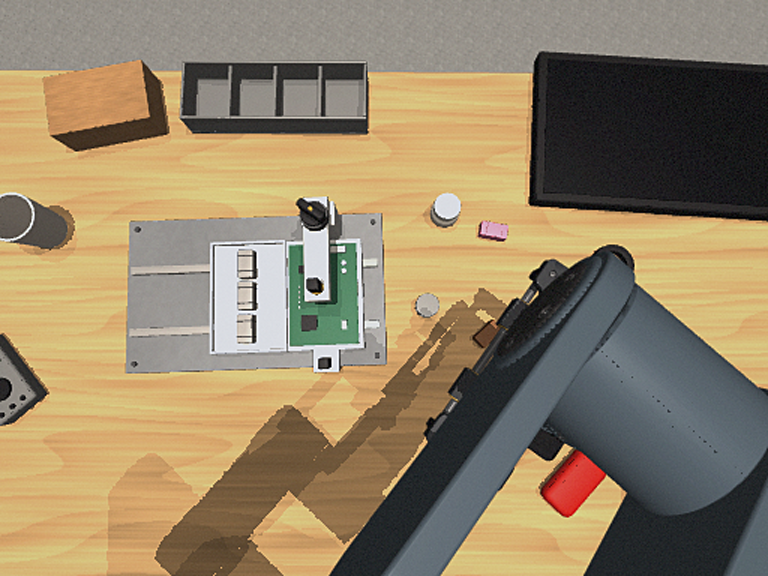

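View pics/s22.png

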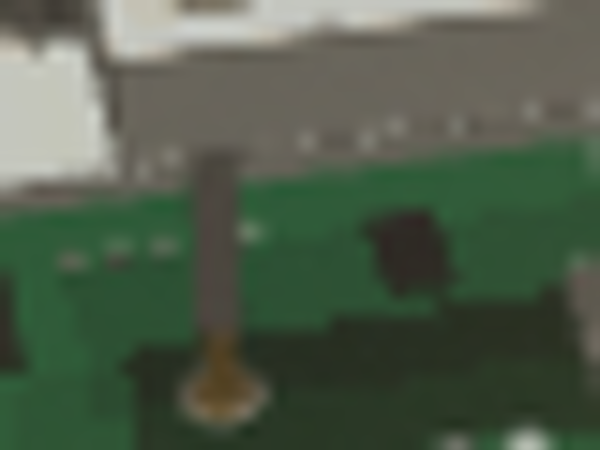

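All three bars are in the pan at (247,262), (247,295) and (246,328). The needle is on the pad, the knob is turned, and the other things in view sit where they were at the start.

```bash
python3 -c "
from workcell import *
print(job_done(), get_state()['time_s'])"
```

```text
the job is handed in; nothing more can be done
the job is handed in; nothing more can be done
```

I carried out every step in the required order and handed the job in at about 47 s; no verdict came back.

- **Bars:** all three steel bars were laid in the pan, and the last top picture shows them there.
- **Carriage:** I slid it until the pad was under the needle. The robot's own readings put it within about 0.5 mm; the cameras and the plate fit agreed to about 1 mm.
- **Needle:** I lowered it until it stopped, with a wrist force of about 9 N. It travelled 45.8 mm against 45.6 mm predicted, and the side picture shows the point still in the pad.
- **Knob:** I turned it back to about -1.3 rad, and the pin showed flush in the wrist view. I then turned it forward, with one regrip, until the wrist moment rose to 0.35 N m. After release the bar's angle measured 2.15–2.22 rad (the stop is at 2.2).

None of the final checks failed. The other bench items I could see were unmoved. The arm hid the tape and the driver in the last picture, so I couldn't confirm those two, though no move went near them.

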